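# Fetch the objective from the case behind the gauges

## Task

The steel cylinder and the slotted aluminium block stand in front of the case with the clear lid: stand both in the grey side tray, then lift the lid by its tab and push it past its balance point so that it stays open. Take the small lens objective out, stand it in the round dish of the measuring stage, and only then put the cylinder back on the middle of the round pad and the block back on the middle of the square pad, leaving the case open. Set everything down upright, without dropping or tipping it, and let go.

Things in the scene. Friction and masses are not known exactly. Their poses are not given: they have to be found in the camera images.
- objective: Small aluminium microscope objective, a barrel of diameter 33 mm and 46 mm tall (34 mm diameter over a black band 22 to 30 mm up; narrowed to 24 mm above 38 mm) with a glass lens on top, about 90 g. It stands upright in the larger compartment of the case, on the case's floor. Origin: centre of its underside; z up along its axis.
- cylinder: Plain round steel gauge cylinder with a dark bore mark on top, diameter 44 mm, 90 mm tall, about 0.75 kg. At the start it stands upright on the round pad. Origin: centre of its underside; z up.
- slotblock: Aluminium block 44 x 44 mm, 90 mm tall, about 0.4 kg, with a 16 mm wide, 22 mm deep slot all the way down its -x side (U-shaped from above); its two +-y sides are flat and 44 mm apart. At the start it stands upright on the square pad. Origin: centre of its underside; z up.
- round_pad: Round black rubber pad, diameter 72 mm, 3 mm thick, fixed in front of the case: the place of the cylinder. Origin: centre of its underside, on the table.
- square_pad: Square black rubber pad, 72 x 72 mm, 3 mm thick, fixed in front of the case: the place of the slotted block. Origin: centre of its underside, on the table; x and y along its sides.
- tray: Shallow open grey plastic tray, fixed, 200 mm (x) x 120 mm (y) outside, 12 mm high, walls 4 mm, floor 4 mm thick: the side area for the cylinder and the block. Origin: centre of its underside, on the table.
- stage: Small measuring stage, fixed: a dark base 120 x 120 mm, 16 mm high, on it an aluminium disc (diameter 104 mm, top at 28 mm), and in its middle a round aluminium dish, outer diameter 68 mm, inner 60 mm, its floor 32 mm and its rim 38 mm above the table. Origin: centre of the base underside, on the table; the dish is centred above it.
- case: Black case, fixed, 130 (x) x 220 (y) x 60 mm high, walls and floor 5 mm; front -x. A grey divider 40 mm high at y = +50 mm parts the large compartment (objective) from a narrow one with a lens cap. Lid hinge axis: along y at x = +65, z = 60.5 mm. Pads lie in front, centres at x = -133, y = +-55 mm. Origin: centre of its underside, on the table.
- lid (a joint): Angle of the clear clamshell lid, rad: 0 closed, 1.9 fully open (leaning back beyond the hinge, at the stop). The hinge is nearly free: the lid (0.18 kg, a flat plate 6 mm thick) falls shut from below about 1.57 and falls open and stays open from above.
- lid_tab (a point): Pinch point of the lid's lift tab, a flat aluminium bar standing 40 mm out from the lid's front edge at its middle, 24 mm wide (case y) and 10 mm thick. This point is 13 mm from the tab's free end, 27 mm from the lid's edge, 157 mm from the hinge axis along the lid and 5 mm above its underside. Pinched across its 24 mm width the tab can turn between the fingers as the lid swings.
Things that resemble listed ones, but are neither listed nor needed, are in the scene too. What is shaped like the slotblock but blue is not meant. There is more than one size of the stage; the one meant has the size given above.

How it is judged:
On the way, in this order (a step that is already met when the one before it is completed fails the run):
1. the cylinder and the slotted block both stand released in the side tray (x of cylinder in the frame of tray between -0.08 and 0.08 m and y of cylinder in the frame of tray between -0.042 and 0.042 m and z of cylinder in the frame of tray between -0.002 and 0.01 m and angle between each of cylinder, slotblock's own z axis and vertical below 0.12 rad and linear speed of each of cylinder, slotblock below 0.02 m/s and contact force between each of cylinder, slotblock and the fingers below 0.1 N and x of slotblock in the frame of tray between -0.08 and 0.08 m and y of slotblock in the frame of tray between -0.042 and 0.042 m and z of slotblock in the frame of tray between -0.002 and 0.01 m), for 0.2 s.
2. the lid has been swung past its balance point (value of joint lid above 1.65 rad), for 0.2 s.
3. the objective stands released in the dish of the stage while cylinder and block still stand in the tray (all of step 1 and horizontal distance between objective and stage below 0.0145 m and z of objective in the frame of stage between 0.028 and 0.037 m and angle between objective's own z axis and vertical below 0.12 rad and linear speed of objective below 0.02 m/s and contact force between objective and the fingers below 0.1 N), for 0.2 s.
At the end, for the whole second after the job is handed in: The lid is open beyond 1.65 rad and still. The objective stands upright in the stage's dish (within 14.5 mm of its centre), the cylinder stands upright on the round pad and the slotted block on the square pad, each within 14 mm of the pad's centre; everything released and at rest (value of joint lid above 1.65 rad and horizontal distance between objective and stage below 0.0145 m and z of objective in the frame of stage between 0.028 and 0.037 m and angle between each of objective, cylinder, slotblock's own z axis and vertical below 0.12 rad and linear speed of each of objective, cylinder, slotblock below 0.02 m/s and contact force between each of objective, cylinder, slotblock and the fingers below 0.1 N and horizontal distance between cylinder and round_pad below 0.014 m and z of cylinder in the frame of round_pad between 0 and 0.007 m and horizontal distance between slotblock and square_pad below 0.014 m and z of slotblock in the frame of square_pad between 0 and 0.007 m and velocity of joint lid between -0.05 and 0.05 rad/s); the robot touches nothing.
It fails at once if the cylinder, the block or the objective is tipped over (more than about 35 degrees) (angle between any of cylinder, slotblock, objective's own z axis and vertical above 0.6 rad).
It fails at once if the cylinder, the block or the objective is dropped (falls free by more than about 2 cm) ((contact force between cylinder and the fingers below 0.01 N and linear speed of cylinder above 0.6 m/s) or (contact force between slotblock and the fingers below 0.01 N and linear speed of slotblock above 0.6 m/s) or (contact force between objective and the fingers below 0.01 N and linear speed of objective above 0.6 m/s)).
It also fails if it takes over 128 s, if anything falls off the work surface, if the arm or the gripper's body presses on something with over 40 N, if the wrist force passes 120 N, or if a joint passes its speed limit or range.

## Robot

A 7-joint arm with a two-finger parallel gripper is mounted at the origin on the work surface. World frame = base frame: x ahead of the robot, y to its left, z up, the work surface at z = 0. Lengths are in m, angles in rad, forces in N, time in s.
With the tool pointing down it reaches from about 0.425 to 0.825 m from the base axis. Payload 3.6 kg.
Tool frame: the origin (TCP) lies on the centre line of the jaws, within the pads' length; the fingertips stand tip_extent ahead of it and the grasp point (between the pads) lies 5 mm behind it (tip_extent is the distance from the TCP to the fingertips, in m); z points along the fingers, y is the line along which they close (so a half turn about z gives the same grasp; the last joint's range is limited). The gripper opens to 93 mm and grips with 3 to 60 N. Pads are 15 mm wide; open, the fingers measure 128 mm over their backs; the gripper's body (75 mm by 188 mm) begins 65 mm behind the grasp point.
Start: joints at [1.153, 0.615, -0.013, 1.423, 0.008, 1.103, -0.04], TCP at [0.248, -0.601, 0.233] pointing down, gripper open.
Joint ranges: [-3.12, 3.12], [-0.3, 2.06], [-1.34, 1.32], [0.26, 2.42], [-1.36, 4.5], [0.01, 1.98], [-2.84, 2.84]. Speed limits (rad/s): [2.79, 2.79, 3.14, 3.14, 3.14, 3.14, 3.14].

## Interface

Orientations are given as a unit quaternion [w, x, y, z].
In Python, from bench import sense, get_image, job_done, tip_extent gives the robot as it stands.
- The arm moves only by the tool arm_command, never from a script. Its argument "steps" is a list of rows, each an object with "travel": the shift along the tool's x, y, z scaled (see below), a list of three; "turn": the turn, a rotation vector about the tool's x, y, z scaled (see below), a list of three; "claw": the closure, from 0 (fully open) to 1 (shut). In form: [{"travel": [tx, ty, tz], "turn": [wx, wy, wz], "claw": claw}, ...]. A call has 1 to 20 rows; each row is the pose to reach, as a shift and turn from the pose commanded when the call began, along the tool's axes at that moment, turning the shorter way round; what a row does not reach only later rows make up. The controller multiplies each number of a shift by 0.25 m and each number of a turn by 180 degrees. A row lasts 1/10 s, in which the tool goes at most 50 mm and 8.59 degrees, less where a joint would pass 70% of its speed; a pose out of reach is approached as far as the arm can. A call with a number of a shift or a turn outside -1 to 1 is refused whole. A call with a gripper value outside its range is refused whole. The fingers move at their own pace and stop on an object; "squeeze" is the grip in N (left out, the last holds). Time passes only in rows, so rows that repeat a pose let the fingers close. It gives the time, the measured TCP pose, the force, the opening and the grip force at its end, in the units of the state.
- sense(): the state, without advancing time (a new reading comes with each control period).
- get_image(name): name is "scene" or "top" or "wrist"; returns a dict with "color" (384x512x3 uint8, blue, green, red), "fovy" (degrees; the focal length in pixels is half the picture's height over the tangent of half this angle, whatever the lens; pixels are square), "cx", "cy" (the principal point, pixels), "D" ([k1, k2, p1, p2, k3] as OpenCV has them; the pictures are not rectified), "view" (4x4, takes a point from world to camera coordinates). Camera axes: x right, y down, z forward; pixel columns grow to the right and rows downward; lengths in m; the calibration is good to about 2 mm. A picture is of the moment at which its call begins. There is no depth.
- job_done(): hands the job in; it is judged then, once.
The state is a dict: "time_s": time; "joint_pos": joint angles; "dq": joint speeds; "joint_torque": joint torques, N m; "tcp_pos": TCP position; "eef_rot": TCP orientation; "ft_force": force on the tool from outside, world axes, zero at the start; "torque": the same for the moment, N m; "finger_gap": opening from 0.0 (shut) to 1.0 (fully open); "finger_force": force on a finger pad.
Only numpy, scipy, OpenCV 4.12 (cv2) and the standard library are available. Lean on these libraries where they do the work, as an engineer would, in place of code of your own. Each camera call takes 0.05 s, during which the arm holds its last target. There are 200 camera calls.

## Working session

There is one attempt and no reset: what is moved stays moved. The work goes in short steps, Python scripts to look and compute and a tool call to move; the robot and the scene stay as the last step left them, time stands still between calls to the robot, and variables do not carry over. Pictures are saved under pics/ and viewed, at most 14 in all, crops included, and the job is handed in when it is done.

Besides the shell and the picture viewer there is one more tool, called after ">>>" in YAML: its name, and indented under it one key for each argument. arm_command: Moves the arm, as the interface text tells. Its arguments: {"type":"object","properties":{"steps":{"type":"array","items":{"type":"object","properties":{"travel":{"type":"array","items":{"type":"number"}},"turn":{"type":"array","items":{"type":"number"}},"claw":{"type":"number"}}}},"squeeze":{"type":"number"}},"required":["steps"]}

```bash
ls; mkdir -p pics; cat > h.py <<'E'
import numpy as np, cv2
from bench import sense, get_image, job_done, tip_extent
def K(im):
    f=im["color"].shape[0]/2/np.tan(np.radians(im["fovy"])/2)
    return np.array([[f,0,im["cx"]],[0,f,im["cy"]],[0,0,1.]])
def ray(im,px):
    p=cv2.undistortPoints(np.array(px,float).reshape(-1,1,2),K(im),np.array(im["D"],float)).reshape(-1,2)
    V=np.array(im["view"]);R=V[:3,:3];t=V[:3,3]
    d=np.c_[p,np.ones(len(p))]@R
    return -R.T@t,d
def plane(im,px,z):
    c,d=ray(im,px);return c+d*((z-c[2])/d[:,2])[:,None]
def proj(im,P):
    V=np.array(im["view"]);r,_=cv2.Rodrigues(V[:3,:3])
    return cv2.projectPoints(np.array(P,float).reshape(-1,1,3),r,V[:3,3],K(im),np.array(im["D"],float))[0].reshape(-1,2)
def tri(rays):
    A=np.zeros((3,3));b=np.zeros(3)
    for c,d in rays:
        d=d/np.linalg.norm(d);M=np.eye(3)-np.outer(d,d);A+=M;b+=M@c
    return np.linalg.solve(A,b)
E
python3 - <<'E'
from h import *
import pickle
ims={n:get_image(n) for n in("scene","top","wrist")}
pickle.dump(ims,open("ims0.pkl","wb"))
for n in("scene","top"): cv2.imwrite(f"pics/{n}0.png",cv2.resize(ims[n]["color"],(800,600),interpolation=cv2.INTER_CUBIC))
for n in ims: print(n,ims[n]["fovy"],np.round(ims[n]["view"],3).tolist(),ims[n]["D"])
print(sense(),tip_extent)
E
```

```text
pics
scene 46.731667535170644 [[-0.377, 0.926, -0.012, 0.117], [0.77, 0.305, -0.561, -0.351], [-0.516, -0.221, -0.828, 1.655], [0.0, 0.0, 0.0, 1.0]] [-0.06358578  0.          0.          0.          0.        ]
top 56.925443539408164 [[0.011, -1.0, 0.003, 0.059], [-0.997, -0.011, -0.074, 0.516], [0.074, -0.002, -0.997, 0.952], [0.0, 0.0, 0.0, 1.0]] [-0.04570865  0.          0.          0.          0.        ]
wrist 70.5346933190968 [[0.381, -0.925, -0.003, -0.649], [-0.883, -0.365, 0.297, -0.034], [-0.275, -0.111, -0.955, 0.394], [0.0, 0.0, 0.0, 1.0]] [-0.03075523  0.          0.          0.          0.        ]
{'time_s': 0.15, 'joint_pos': array([ 1.15251073,  0.61567186, -0.01259946,  1.42454297,  0.00811495,
        1.10339873, -0.04041351]), 'dq': array([-0.00113287, -0.00298916,  0.00082154, -0.00592046,  0.00085595,
        0.00068769,  0.000297  ]), 'joint_torque': array([ 9.52834016e-04, -4.59344280e+01,  2.09855600e-01, -1.65942353e+01,
       -6.09414652e-02,  1.81301456e-02,  1.64276612e-04]), 'tcp_pos': array([ 0.2479732 , -0.60020651,  0.23175965]), 'eef_rot': array([-9.62195809e-04,  9.80869588e-01,  1.94663508e-01, -2.11764199e-04]), 'ft_force': array([-0.17707141,  0.11444248,  0.30085195]), 'torque': array([-0.02158649, -0.00268396, -0.00880297]), 'finger_force': 0.0, 'finger_gap': 0.9988861910005564} 0.014
```

View pics/scene0.png

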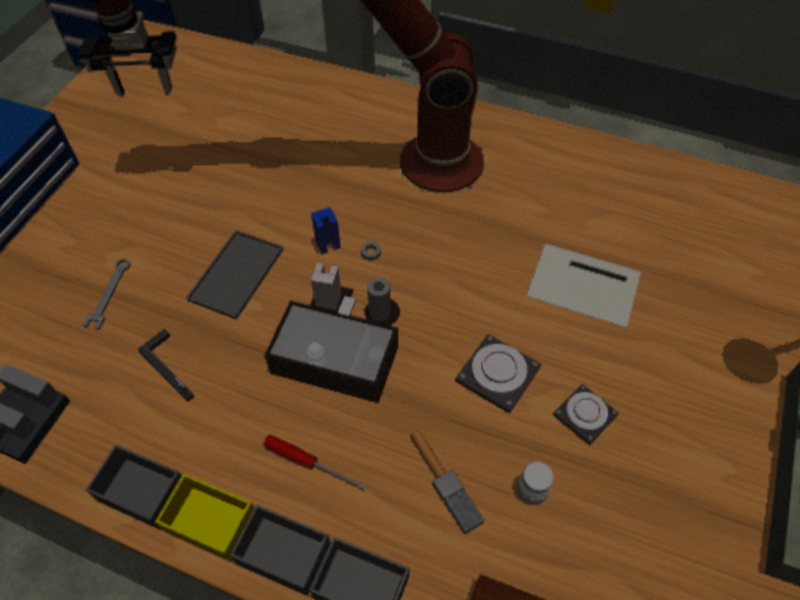

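View pics/top0.png

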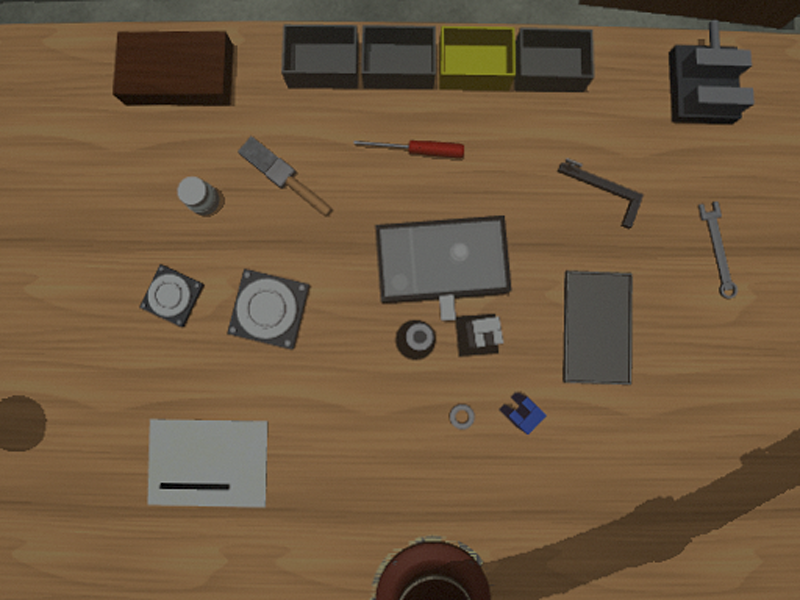

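The scene view shows the case at (333,350), the silver slotted block at (327,285), the cylinder at (378,298), the blue decoy at (326,230), the tray at (236,274), the large stage at (499,370) and the small stage at (586,412). In the top view the same things are: case (445,260), cylinder (418,338), block (483,332), blue decoy (524,412), tray (597,327), large stage (267,309) and small stage (168,295). The candidates are the silver and blue blocks and the two stages. I'll check their sizes and confirm them in an enlarged crop.

```bash
python3 - <<'E'
from h import *
import pickle
ims=pickle.load(open("ims0.pkl","rb"))
T=ims["top"];S=ims["scene"]
s=.64
# coarse sizes
def q(px,z): return plane(T,np.array(px)*s,z)
a=q([[247,269],[310,285],[291,348],[228,333]],.016);print("bigstage side",np.linalg.norm(np.diff(a,axis=0),axis=1),a.mean(0))
a=q([[161,265],[203,283],[183,325],[141,308]],.016);print("small",np.linalg.norm(np.diff(a,axis=0),axis=1),a.mean(0))
a=q([[565,271],[632,273],[631,384],[564,383]],.012);print("tray",np.linalg.norm(np.diff(a,axis=0),axis=1),a.mean(0))
a=q([[376,225],[503,217],[510,293],[383,302]],.063);print("case",np.linalg.norm(np.diff(a,axis=0),axis=1),a.mean(0))
def crop(im,x0,y0,x1,y1,k): return cv2.resize(im["color"][y0:y1,x0:x1],None,fx=k,fy=k,interpolation=cv2.INTER_CUBIC)
A=crop(T,235,130,355,290,3.75)
B=crop(S,165,120,265,260,4.28)
h=min(A.shape[0],B.shape[0],600)
M=np.hstack([A[:h],B[:h]])[:, :800]
cv2.imwrite("pics/c1.png",cv2.convertScaleAbs(M,alpha=1.5))
A=crop(T,80,160,205,230,6.4)
cv2.imwrite("pics/c2.png",cv2.convertScaleAbs(A,alpha=1.3));print(M.shape,A.shape)
E
```

```text
bigstage side [0.11590694 0.11544666 0.11459504] [0.50104764 0.29238902 0.016     ]
small [0.08317644 0.08177481 0.08210787] [0.52290655 0.46611875 0.016     ]
tray [0.12137525 0.19751936 0.11966883] [ 0.47442458 -0.29054219  0.012     ]
case [0.21623317 0.13009317 0.2139618 ] [ 0.5853634  -0.01004631  0.063     ]
(599, 800, 3) (448, 800, 3)
```

View pics/c1.png

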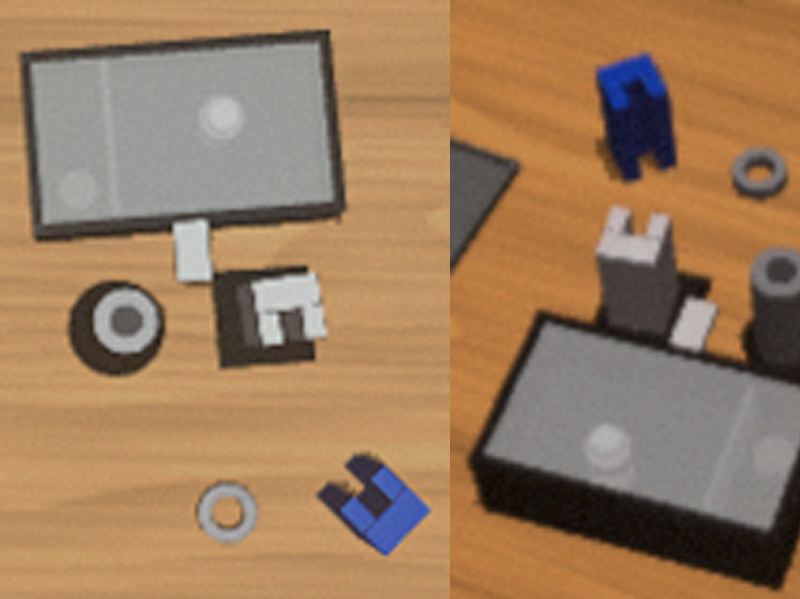

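View pics/c2.png

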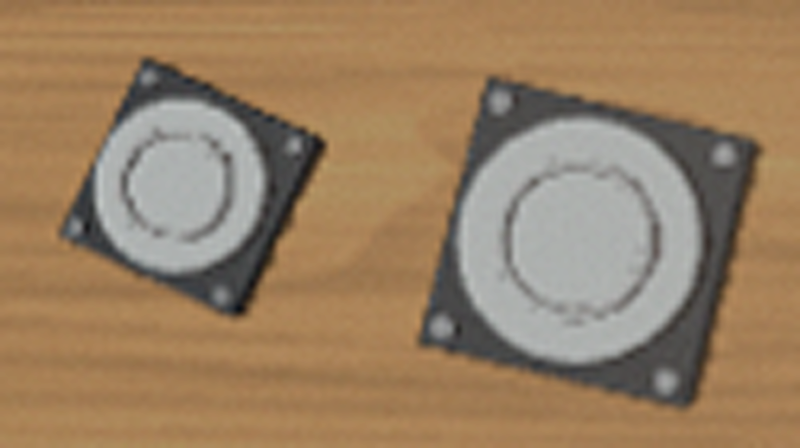

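Crop: the silver slotted block is top crop (290,305) and the blue one (375,505), so I use the silver one. Of the two stages, the one at crop2 (580,240) has sides of about 117 mm, matching 120 mm. The one at (180,185) is about 82 mm and is not meant. Next I measure the tops.

```bash
cat >> h.py <<'E'
def blob(im,box,lo,hi,satmax=60,k=3):
    """largest blob in box (x0,y0,x1,y1): gray in [lo,hi], HSV saturation<satmax"""
    x0,y0,x1,y1=box;c=cv2.GaussianBlur(im["color"],(0,0),.7)[y0:y1,x0:x1]
    h=cv2.cvtColor(c,cv2.COLOR_BGR2HSV);m=((h[...,2]>=lo)&(h[...,2]<=hi)&(h[...,1]<satmax)).astype(np.uint8)
    cs,_=cv2.findContours(m,cv2.RETR_EXTERNAL,cv2.CHAIN_APPROX_NONE,offset=(x0,y0))
    return max(cs,key=cv2.contourArea)
def med(n,k=6):
    """mean of k pictures"""
    a=[get_image(n) for _ in range(k)];im=dict(a[0]);im["color"]=np.mean([i["color"] for i in a],0).astype(np.uint8);return im
E
python3 - <<'E'
from h import *
import pickle
T=med("top",4);S=med("scene",4);pickle.dump((T,S),open("ts.pkl","wb"))
np.set_printoptions(linewidth=250)
g=lambda im,x0,x1,y0,y1:print(cv2.cvtColor(im["color"],cv2.COLOR_BGR2HSV)[y0:y1,x0:x1,2])
g(T,256,282,206,222)
g(S,230,256,176,192)
g(T,298,324,200,226)
E
```

```text
[[124 120 110  82  45  34  38  37  34  36  35  43  52  43  36  37  84 110 121 122 121 121 120 120 121 120]
 [117  95  55  35  37  38  39  36  48  73  80  85  95  87  81  79  55  62  94 115 119 118 118 117 117 118]
 [ 96  57  35  38  39  38  41  71  93 114 121 118 119 119 120 122  99  64  52  88 118 123 122 122 123 122]
 [ 60  36  38  39  38  37  73 111 122 116 116 116 116 116 117 115 119 109  74  56  98 127 131 131 130 129]
 [ 34  40  39  41  35  68 108 120 118 116 116 114 113 111 114 115 114 118 106  67  61 105 128 134 132 131]
 [ 39  39  40  37  49 101 119 117 118 112 101  94  88  88  98 112 116 116 117 101  63  66 106 128 132 131]
 [ 39  39  39  37  82 112 119 116 115  94  66  58  60  61  64  90 112 117 116 121  83  52  75 118 132 131]
 [ 40  40  41  36 102 122 116 118 102  72  61  62  62  63  62  61  88 112 115 117  85  46  69 115 129 127]
 [ 41  41  39  40 100 119 116 120  90  59  61  62  62  62  61  60  63 101 116 116  92  50  61 110 126 123]
 [ 41  40  39  45  98 118 117 119  88  59  62  63  62  64  62  61  63 101 117 114 101  60  53 112 130 128]
 [ 40  41  40  40 100 120 117 
[... 4408 characters left out ...]
  87  51  61  60  62  57  93 121 123 125 119 117 124 125]
 [ 41  39  55  61  61  58  66 120 138 137 138 143  86  44  53  55  54  53  67  81  88 111 108 105 121 125]
 [ 41  40  51  56  57  57  53 104 117 113 112 114  70  36  40  40  40  39  37  36  57 112 123 120 121 120]
 [ 40  39  41  45  45  47  44  60  58  44  35  34  38  41  42  41  40  41  41  38  46 109 122 120 119 118]
 [ 41  41  41  39  39  40  40  39  39  40  38  40  41  40  41  40  39  39  41  40  42 113 125 124 123 122]
 [ 41  43  40  42  42  40  40  40  42  40  39  41  40  39  40  40  39  41  38  38  34 112 127 124 124 124]
 [ 40  41  39  40  39  40  39  41  39  40  38  39  39  38  38  38  38  36  37  36  36 110 124 122 122 121]]
```

```bash
cat > m1.py <<'E'
from h import *
import pickle
T,S=pickle.load(open("ts.pkl","rb"))
np.set_printoptions(precision=4,suppress=True)
a=blob(T,(255,200,285,226),80,255);b=blob(S,(232,174,252,190),62,255,70)
ea=cv2.fitEllipse(cv2.convexHull(a));eb=cv2.fitEllipse(cv2.convexHull(b));print(ea,eb)
ra,rb=ray(T,ea[0]),ray(S,eb[0])
print("cyl top",tri([(ra[0],ra[1][0]),(rb[0],rb[1][0])]),plane(T,ea[0],.093),plane(S,eb[0],.093), "diam",[np.linalg.norm(np.ptp(plane(T,a[:,0],.093)[:,i])) for i in(0,1)])
a=blob(T,(298,200,326,226),98,255,55);b=blob(S,(196,164,222,186),95,255,70)
pa=plane(T,a[:,0],.093)[:,:2];pb=plane(S,b[:,0],.093)[:,:2]
for n,p in(("T",pa),("S",pb)):
    r=cv2.minAreaRect((p*1000).astype(np.float32));print(n,r)
# tray: corners on top
for im,box in((T,(355,165,412,252)),(S,(112,140,190,212))):
    m=blob(im,box,0,85,90);p=plane(im,m[:,0],.012)[:,:2];print("tray",cv2.minAreaRect((p*1000).astype(np.float32)))
E
python3 m1.py
```

```text
((268.06744384765625, 215.1858673095703), (16.461435317993164, 17.032888412475586), 49.02561569213867) ((241.8850860595703, 183.31744384765625), (10.811346054077148, 13.256793022155762), 91.90281677246094)
cyl top [0.455  0.03   0.0914] [[0.4546 0.031  0.093 ]] [[0.4564 0.0295 0.093 ]] diam [np.float64(0.040420650394201896), np.float64(0.04043805843039774)]
T ((463.7732849121094, -79.17335510253906), (41.96882247924805, 43.3624267578125), 9.247705459594727)
S ((464.6413879394531, -81.98308563232422), (41.88980484008789, 41.748966217041016), 9.737710952758789)
tray ((475.5861511230469, -288.88739013671875), (121.64346313476562, 197.2772216796875), 88.4726791381836)
tray ((479.219970703125, -291.3661193847656), (118.11099243164062, 199.09017944335938), 88.66752624511719)
```

```bash
cat > go.py <<'E'
import sys,numpy as np
from bench import sense
from scipy.spatial.transform import Rotation as R
# args: x,y,z,phi[deg] ... -> travel and turn numbers from the present pose (tool down, tool x at phi)
s=sense();q=s["eef_rot"];C=R.from_quat([q[1],q[2],q[3],q[0]]);p=np.array(s["tcp_pos"])
x=C.as_matrix()[:,0]
print("t",round(s["time_s"],2),"tcp",p.round(4),"phi",round(np.degrees(np.arctan2(x[1],x[0])),2),"tilt",np.degrees(np.arccos(-C.as_matrix()[2,2])).round(2),"gap",round(s["finger_gap"]*93,1),"F",round(s["finger_force"],1),s["ft_force"].round(1))
for a in sys.argv[1:]:
    X,Y,Z,ph=map(float,a.split(","))
    D=R.from_euler("z",ph,degrees=True)*R.from_euler("x",180,degrees=True)
    print(a,"travel",(C.inv().apply(np.array([X,Y,Z])-p)/.25).round(3).tolist(),"turn",((C.inv()*D).as_rotvec()/np.pi).round(4).tolist())
E
python3 go.py .38,-.44,.2,15 .45,-.38,.2,9.4
```

```text
t 0.55 tcp [ 0.2482 -0.6007  0.2326] phi 22.45 tilt 0.01 gap 93.0 F 0.0 [ 0.1 -0.3  1. ]
.38,-.44,.2,15 travel [0.733, -0.393, 0.131] turn [-0.0001, -0.0, 0.0414]
.45,-.38,.2,9.4 travel [1.083, -0.508, 0.131] turn [-0.0001, -0.0, 0.0725]
```

>>> arm_command:
  steps:
    - {"travel":[0.2,-0.1,0.03],"turn":[0,0,0.02],"claw":0.0}
    - {"travel":[0.4,-0.2,0.06],"turn":[0,0,0.04],"claw":0.1}
    - {"travel":[0.6,-0.3,0.1],"turn":[0,0,0.06],"claw":0.2}
    - {"travel":[0.8,-0.4,0.13],"turn":[0,0,0.0725],"claw":0.25}
    - {"travel":[0.95,-0.5,0.13],"turn":[0,0,0.0725],"claw":0.25}
  squeeze: 40

```text
time_s: 1.05
tcp_pos: [0.4089, -0.4095, 0.2007]
eef_rot: [-0.0, 0.997, 0.082, -0.0]
ft_force: [0.4, -0.3, -0.6]
finger_gap: 0.759
finger_force: 0.0
```

```bash
python3 go.py .464,-.23,.17,9.4 .464,-.08,.16,9.4
```

```text
t 1.05 tcp [ 0.4089 -0.4095  0.2007] phi 9.36 tilt 0.02 gap 70.6 F 0.0 [ 0.4 -0.3 -0.6]
.464,-.23,.17,9.4 travel [0.334, -0.672, 0.123] turn [-0.0001, 0.0, -0.0002]
.464,-.08,.16,9.4 travel [0.432, -1.264, 0.163] turn [-0.0001, 0.0, -0.0002]
```

>>> arm_command:
  steps:
    - {"travel":[0.09,-0.2,0.04],"turn":[0,0,0],"claw":0.25}
    - {"travel":[0.16,-0.4,0.08],"turn":[0,0,0],"claw":0.25}
    - {"travel":[0.25,-0.6,0.12],"turn":[0,0,0],"claw":0.25}
    - {"travel":[0.3,-0.8,0.14],"turn":[0,0,0],"claw":0.25}
    - {"travel":[0.36,-0.95,0.16],"turn":[0,0,0],"claw":0.25}
    - {"travel":[0.36,-0.95,0.16],"turn":[0,0,0],"claw":0.25}
    - {"travel":[0.36,-0.95,0.16],"turn":[0,0,0],"claw":0.25}

```text
time_s: 1.75
tcp_pos: [0.4583, -0.16, 0.1613]
eef_rot: [-0.0, 0.996, 0.084, 0.0]
ft_force: [0.1, -1.6, 0.5]
finger_gap: 0.751
finger_force: 0.0
```

```bash
python3 go.py .464,-.08,.15,9.4 .464,-.08,.055,9.4 ; python3 - <<'E'
from h import *
W=get_image("wrist");cv2.imwrite("pics/w1.png",cv2.resize(W["color"],(640,480)))
print(proj(W,[[.464,-.08,.093],[.455,.03,.093],[.464,-.08,.003]])*1.25)
E
```

```text
t 1.75 tcp [ 0.4583 -0.16    0.1613] phi 9.69 tilt 0.04 gap 69.8 F 0.0 [ 0.1 -1.6  0.5]
.464,-.08,.15,9.4 travel [0.076, -0.312, 0.046] turn [-0.0002, -0.0001, 0.0016]
.464,-.08,.055,9.4 travel [0.076, -0.311, 0.426] turn [-0.0002, -0.0001, 0.0016]
[[207.97063953 229.5011302 ]
 [ 48.40599598 216.18728301]
 [238.82639998 202.44925372]]
```

View pics/w1.png

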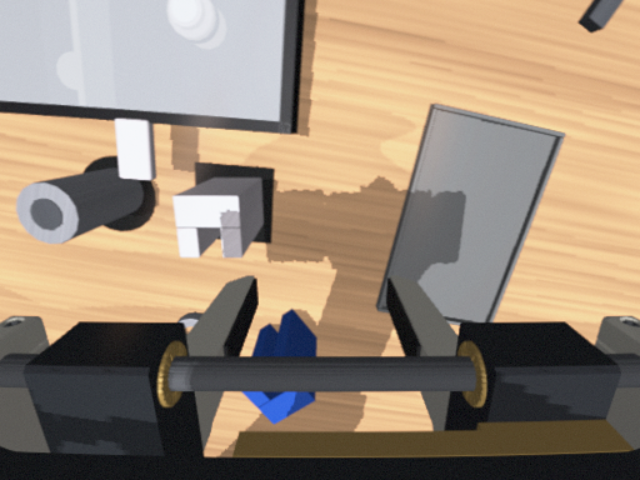

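The wrist view shows the silver block top at about (208,225), predicted at (208,229), and the cylinder top at (48,213), predicted at (48,216). The block's edges are parallel to the jaws, so I'll grasp the block.

>>> arm_command:
  steps:
    - {"travel":[0.04,-0.16,0.03],"turn":[0,0,0.001],"claw":0.25}
    - {"travel":[0.08,-0.312,0.05],"turn":[0,0,0.001],"claw":0.25}
    - {"travel":[0.08,-0.312,0.05],"turn":[0,0,0.001],"claw":0.25}
    - {"travel":[0.08,-0.312,0.15],"turn":[0,0,0.001],"claw":0.25}
    - {"travel":[0.08,-0.312,0.25],"turn":[0,0,0.001],"claw":0.25}
    - {"travel":[0.08,-0.312,0.35],"turn":[0,0,0.001],"claw":0.25}
    - {"travel":[0.08,-0.312,0.426],"turn":[0,0,0.001],"claw":0.25}
    - {"travel":[0.08,-0.312,0.426],"turn":[0,0,0.001],"claw":0.25}
    - {"travel":[0.08,-0.312,0.426],"turn":[0,0,0.001],"claw":0.6}
    - {"travel":[0.08,-0.312,0.426],"turn":[0,0,0.001],"claw":0.6}
    - {"travel":[0.08,-0.312,0.426],"turn":[0,0,0.001],"claw":0.6}
    - {"travel":[0.08,-0.312,0.426],"turn":[0,0,0.001],"claw":0.6}
    - {"travel":[0.08,-0.312,0.426],"turn":[0,0,0.001],"claw":0.6}
  squeeze: 35

```text
time_s: 3.1
tcp_pos: [0.465, -0.0801, 0.0558]
eef_rot: [-0.001, 0.997, 0.081, 0.001]
ft_force: [-1.2, 3.8, 5.8]
finger_gap: 0.479
finger_force: 35.0
```

```bash
python3 go.py .465,-.08,.10,9.4 .49,-.27,.10,-1.5  .527,-.293,.10,-1.5
```

```text
t 3.1 tcp [ 0.465  -0.0801  0.0558] phi 9.32 tilt 0.13 gap 44.5 F 35.0 [-1.2  3.8  5.8]
.465,-.08,.10,9.4 travel [0.0, -0.001, -0.177] turn [-0.0006, -0.0004, -0.0005]
.49,-.27,.10,-1.5 travel [-0.024, 0.766, -0.178] turn [-0.0006, -0.0004, 0.0601]
.527,-.293,.10,-1.5 travel [0.107, 0.88, -0.178] turn [-0.0006, -0.0004, 0.0601]
```

>>> arm_command:
  steps:
    - {"travel":[0,0,-0.06],"turn":[0,0,0],"claw":0.6}
    - {"travel":[0,0,-0.13],"turn":[0,0,0],"claw":0.6}
    - {"travel":[0,0,-0.178],"turn":[0,0,0],"claw":0.6}
    - {"travel":[0,0.08,-0.178],"turn":[0,0,0.01],"claw":0.6}
    - {"travel":[0.01,0.2,-0.178],"turn":[0,0,0.02],"claw":0.6}
    - {"travel":[0.03,0.33,-0.178],"turn":[0,0,0.03],"claw":0.6}
    - {"travel":[0.05,0.46,-0.178],"turn":[0,0,0.04],"claw":0.6}
    - {"travel":[0.07,0.6,-0.178],"turn":[0,0,0.05],"claw":0.6}
    - {"travel":[0.09,0.73,-0.178],"turn":[0,0,0.06],"claw":0.6}
    - {"travel":[0.1,0.83,-0.178],"turn":[0,0,0.06],"claw":0.6}
    - {"travel":[0.107,0.875,-0.178],"turn":[0,0,0.06],"claw":0.6}
    - {"travel":[0.107,0.875,-0.178],"turn":[0,0,0.06],"claw":0.6}
    - {"travel":[0.107,0.875,-0.178],"turn":[0,0,0.06],"claw":0.6}

```text
time_s: 4.4
tcp_pos: [0.5254, -0.2913, 0.0986]
eef_rot: [-0.001, 1.0, -0.013, -0.001]
ft_force: [0.2, 0.0, -5.2]
finger_gap: 0.472
finger_force: 35.0
```

```bash
python3 go.py .527,-.2915,.0575,-1.5
```

```text
t 4.4 tcp [ 0.5254 -0.2913  0.0986] phi -1.5 tilt 0.21 gap 43.9 F 35.0 [ 0.2  0.  -5.2]
.527,-.2915,.0575,-1.5 travel [0.007, 0.001, 0.164] turn [-0.0009, 0.0007, -0.0]
```

>>> arm_command:
  steps:
    - {"travel":[0.006,0,0.06],"turn":[0,0,0],"claw":0.6}
    - {"travel":[0.006,0,0.12],"turn":[0,0,0],"claw":0.6}
    - {"travel":[0.006,0,0.145],"turn":[0,0,0],"claw":0.6}
    - {"travel":[0.006,0,0.158],"turn":[0,0,0],"claw":0.6}
    - {"travel":[0.006,0,0.164],"turn":[0,0,0],"claw":0.6}
    - {"travel":[0.006,0,0.164],"turn":[0,0,0],"claw":0.6}

```text
time_s: 5.0
tcp_pos: [0.5279, -0.2934, 0.0584]
eef_rot: [0.0, 1.0, -0.014, 0.0]
ft_force: [0.6, 0.4, -5.2]
finger_gap: 0.472
finger_force: 35.0
```

```bash
python3 go.py .527,-.2915,.0575,-1.5
```

```text
t 5.0 tcp [ 0.5279 -0.2934  0.0584] phi -1.56 tilt 0.02 gap 43.9 F 35.0 [ 0.6  0.4 -5.2]
.527,-.2915,.0575,-1.5 travel [-0.004, -0.008, 0.004] turn [0.0, -0.0001, -0.0003]
```

>>> arm_command:
  steps:
    - {"travel":[0,0,0.004],"turn":[0,0,0],"claw":0.6}
    - {"travel":[0,0,0.007],"turn":[0,0,0],"claw":0.6}
    - {"travel":[0,0,0.007],"turn":[0,0,0],"claw":0.6}
    - {"travel":[0,0,0.007],"turn":[0,0,0],"claw":0.4}
    - {"travel":[0,0,0.007],"turn":[0,0,0],"claw":0.3}
    - {"travel":[0,0,0.007],"turn":[0,0,0],"claw":0.25}
    - {"travel":[0,0,-0.1],"turn":[0,0,0],"claw":0.25}
    - {"travel":[0,0,-0.25],"turn":[0,0,0],"claw":0.25}
    - {"travel":[0,0,-0.38],"turn":[0,0,0],"claw":0.25}
    - {"travel":[0,0,-0.38],"turn":[0,0,0],"claw":0.25}

```text
time_s: 6.0
tcp_pos: [0.5309, -0.2955, 0.1588]
eef_rot: [0.003, 1.0, -0.014, 0.005]
ft_force: [-0.2, 0.1, 0.6]
finger_gap: 0.751
finger_force: 0.0
```

```bash
python3 go.py .50,-.05,.155,0 .456,.03,.155,0 .456,.03,.055,0; python3 - <<'E'
from h import *
T=get_image("top");a=blob(T,(355,165,412,252),98,255,55)
print(cv2.minAreaRect((plane(T,a[:,0],.094)[:,:2]*1000).astype(np.float32)))
E
```

```text
t 6.0 tcp [ 0.5309 -0.2955  0.1588] phi -1.59 tilt 0.68 gap 69.8 F 0.0 [-0.2  0.1  0.6]
.50,-.05,.155,0 travel [-0.151, -0.978, 0.008] turn [0.0017, -0.0034, -0.0089]
.456,.03,.155,0 travel [-0.336, -1.293, 0.005] turn [0.0017, -0.0034, -0.0089]
.456,.03,.055,0 travel [-0.34, -1.295, 0.405] turn [0.0017, -0.0034, -0.0089]Traceback (most recent call last):
  File "<stdin>", line 2, in <module>
  File "h.py", line 26, in blob
    return max(cs,key=cv2.contourArea)
ValueError: max() iterable argument is empty
```

>>> arm_command:
  steps:
    - {"travel":[-0.05,-0.2,0],"turn":[0,0,0],"claw":0.25}
    - {"travel":[-0.1,-0.4,0],"turn":[0,0,0],"claw":0.25}
    - {"travel":[-0.15,-0.6,0],"turn":[0,0,-0.009],"claw":0.25}
    - {"travel":[-0.2,-0.8,0],"turn":[0.001,-0.003,-0.009],"claw":0.25}
    - {"travel":[-0.26,-1,0],"turn":[0.001,-0.003,-0.009],"claw":0.25}
    - {"travel":[-0.26,-1,0],"turn":[0.001,-0.003,-0.009],"claw":0.25}
    - {"travel":[-0.26,-1,0],"turn":[0.001,-0.003,-0.009],"claw":0.25}

```text
time_s: 6.75
tcp_pos: [0.4685, -0.0397, 0.1526]
eef_rot: [-0.002, 1.0, 0.003, -0.006]
ft_force: [1.2, -0.9, 0.3]
finger_gap: 0.75
finger_force: 0.0
```

```bash
python3 go.py .456,.03,.15,0 .456,.03,.055,0; python3 - <<'E'
from h import *
T=get_image("top");a=blob(T,(355,165,412,252),98,255,55)
print(cv2.minAreaRect((plane(T,a[:,0],.094)[:,:2]*1000).astype(np.float32)))
E
```

```text
t 6.75 tcp [ 0.4685 -0.0397  0.1526] phi 0.32 tilt 0.7 gap 69.7 F 0.0 [ 1.2 -0.9  0.3]
.456,.03,.15,0 travel [-0.048, -0.279, 0.012] turn [-0.0013, 0.0037, 0.0018]
.456,.03,.055,0 travel [-0.044, -0.277, 0.392] turn [-0.0013, 0.0037, 0.0018]
((527.320068359375, -294.0826110839844), (44.19049072265625, 46.01671600341797), 88.76290130615234)
```

>>> arm_command:
  steps:
    - {"travel":[-0.025,-0.15,0.0],"turn":[-0.001,0.003,0.001],"claw":0.25}
    - {"travel":[-0.046,-0.278,0.01],"turn":[-0.001,0.003,0.001],"claw":0.25}
    - {"travel":[-0.046,-0.278,0.02],"turn":[-0.001,0.003,0.001],"claw":0.25}
    - {"travel":[-0.046,-0.278,0.12],"turn":[-0.001,0.003,0.001],"claw":0.25}
    - {"travel":[-0.046,-0.278,0.22],"turn":[-0.001,0.003,0.001],"claw":0.25}
    - {"travel":[-0.046,-0.278,0.32],"turn":[-0.001,0.003,0.001],"claw":0.25}
    - {"travel":[-0.046,-0.278,0.39],"turn":[-0.001,0.003,0.001],"claw":0.25}
    - {"travel":[-0.046,-0.278,0.39],"turn":[-0.001,0.003,0.001],"claw":0.25}
    - {"travel":[-0.046,-0.278,0.39],"turn":[-0.001,0.003,0.001],"claw":0.6}
    - {"travel":[-0.046,-0.278,0.39],"turn":[-0.001,0.003,0.001],"claw":0.6}
    - {"travel":[-0.046,-0.278,0.39],"turn":[-0.001,0.003,0.001],"claw":0.6}
    - {"travel":[-0.046,-0.278,0.39],"turn":[-0.001,0.003,0.001],"claw":0.6}
    - {"travel":[-0.046,-0.278,0.39],"turn":[-0.001,0.003,0.001],"claw":0.6}
  squeeze: 50

```text
time_s: 8.1
tcp_pos: [0.4581, 0.0301, 0.0572]
eef_rot: [-0.001, 1.0, -0.0, 0.001]
ft_force: [-1.0, 5.3, 6.3]
finger_gap: 0.467
finger_force: 50.0
```

```bash
python3 go.py .456,.03,.10,0 .43,-.18,.1,0
```

```text
t 8.1 tcp [0.4581 0.0301 0.0572] phi -0.02 tilt 0.23 gap 43.4 F 50.0 [-1.   5.3  6.3]
.456,.03,.10,0 travel [-0.008, -0.0, -0.171] turn [-0.0009, -0.0009, -0.0001]
.43,-.18,.1,0 travel [-0.112, 0.84, -0.174] turn [-0.0009, -0.0009, -0.0001]
```

>>> arm_command:
  steps:
    - {"travel":[0,0,-0.06],"turn":[0,0,0],"claw":0.6}
    - {"travel":[-0.03,0,-0.14],"turn":[0,0,0],"claw":0.6}
    - {"travel":[-0.06,0,-0.24],"turn":[0,0,0],"claw":0.6}
    - {"travel":[-0.08,0.04,-0.33],"turn":[0,0,0],"claw":0.6}
    - {"travel":[-0.1,0.15,-0.35],"turn":[0,0,0],"claw":0.6}
    - {"travel":[-0.11,0.3,-0.35],"turn":[0,0,0],"claw":0.6}
    - {"travel":[-0.11,0.45,-0.35],"turn":[0,0,0],"claw":0.6}
    - {"travel":[-0.11,0.6,-0.35],"turn":[0,0,0],"claw":0.6}
    - {"travel":[-0.11,0.75,-0.35],"turn":[0,0,0.004],"claw":0.6}
    - {"travel":[-0.11,0.9,-0.35],"turn":[0,0,0.008],"claw":0.6}
    - {"travel":[-0.11,0.98,-0.35],"turn":[0,0,0.008],"claw":0.6}
    - {"travel":[-0.11,0.98,-0.35],"turn":[0,0,0.008],"claw":0.6}

```text
time_s: 9.3
tcp_pos: [0.4267, -0.2218, 0.1427]
eef_rot: [0.001, 1.0, -0.018, -0.001]
ft_force: [-0.5, 0.5, -6.0]
finger_gap: 0.469
finger_force: 50.0
```

```bash
python3 go.py .427,-.290,.145,-1.5 .427,-.290,.0582,-1.5
```

```text
t 9.3 tcp [ 0.4267 -0.2218  0.1427] phi -2.02 tilt 0.22 gap 43.6 F 50.0 [-0.5  0.5 -6. ]
.427,-.290,.145,-1.5 travel [0.011, 0.273, -0.008] turn [0.0009, 0.0008, -0.0029]
.427,-.290,.0582,-1.5 travel [0.012, 0.272, 0.339] turn [0.0009, 0.0008, -0.0029]
```

>>> arm_command:
  steps:
    - {"travel":[0.003,0.1,0],"turn":[0,0,0],"claw":0.6}
    - {"travel":[0.008,0.2,0],"turn":[0,0,0],"claw":0.6}
    - {"travel":[0.01,0.272,0],"turn":[0,0,0],"claw":0.6}
    - {"travel":[0.01,0.272,0.1],"turn":[0,0,0],"claw":0.6}
    - {"travel":[0.01,0.272,0.2],"turn":[0,0,0],"claw":0.6}
    - {"travel":[0.01,0.272,0.28],"turn":[0,0,0],"claw":0.6}
    - {"travel":[0.01,0.272,0.32],"turn":[0,0,0],"claw":0.6}
    - {"travel":[0.01,0.272,0.32],"turn":[0,0,0],"claw":0.6}
    - {"travel":[0.01,0.272,0.32],"turn":[0,0,0],"claw":0.6}

```text
time_s: 10.2
tcp_pos: [0.4298, -0.285, 0.0638]
eef_rot: [0.0, 1.0, -0.014, 0.0]
ft_force: [-0.3, 0.2, -6.2]
finger_gap: 0.474
finger_force: 50.0
```

```bash
python3 go.py .427,-.290,.0582,-1.5
```

```text
t 10.2 tcp [ 0.4298 -0.285   0.0638] phi -1.56 tilt 0.01 gap 44.1 F 50.0 [-0.3  0.2 -6.2]
.427,-.290,.0582,-1.5 travel [-0.011, 0.02, 0.023] turn [0.0, -0.0001, -0.0003]
```

>>> arm_command:
  steps:
    - {"travel":[-0.01,0.02,0.012],"turn":[0,0,0],"claw":0.6}
    - {"travel":[-0.01,0.02,0.022],"turn":[0,0,0],"claw":0.6}
    - {"travel":[-0.01,0.02,0.024],"turn":[0,0,0],"claw":0.6}
    - {"travel":[-0.01,0.02,0.024],"turn":[0,0,0],"claw":0.6}

```text
time_s: 10.6
tcp_pos: [0.4268, -0.2912, 0.0583]
eef_rot: [0.001, 1.0, -0.014, 0.0]
ft_force: [-1.2, -1.4, -2.4]
finger_gap: 0.469
finger_force: 50.0
```

```bash
python3 go.py .427,-.290,.0582,-1.5
```

```text
t 10.6 tcp [ 0.4268 -0.2912  0.0583] phi -1.64 tilt 0.1 gap 43.6 F 50.0 [-1.2 -1.4 -2.4]
.427,-.290,.0582,-1.5 travel [0.001, -0.005, 0.0] turn [0.0005, -0.0002, -0.0008]
```

Contact is made (the force dropped), so release and back off.

>>> arm_command:
  steps:
    - {"travel":[0,0,0.001],"turn":[0,0,0],"claw":0.42}
    - {"travel":[0,0,0.001],"turn":[0,0,0],"claw":0.3}
    - {"travel":[0,0,0],"turn":[0,0,0],"claw":0.25}
    - {"travel":[0,0,-0.1],"turn":[0,0,0],"claw":0.25}
    - {"travel":[0,0,-0.25],"turn":[0,0,0],"claw":0.25}
    - {"travel":[0,-0.05,-0.42],"turn":[0,0,0],"claw":0.25}
    - {"travel":[0.05,-0.25,-0.42],"turn":[0,0,0],"claw":0.25}
    - {"travel":[0.05,-0.45,-0.42],"turn":[0,0,0],"claw":0.25}
    - {"travel":[0.05,-0.6,-0.42],"turn":[0,0,0],"claw":0.25}
    - {"travel":[0.05,-0.6,-0.42],"turn":[0,0,0],"claw":0.25}
    - {"travel":[0.05,-0.6,-0.42],"turn":[0,0,0],"claw":0.25}

```text
time_s: 11.7
tcp_pos: [0.444, -0.1395, 0.1629]
eef_rot: [-0.0, 1.0, -0.012, 0.0]
ft_force: [1.1, -0.8, -0.4]
finger_gap: 0.748
finger_force: 0.0
```

```bash
python3 go.py; cat > m2.py <<'E'
from h import *
import pickle
np.set_printoptions(precision=4,suppress=True)
T=med("top",3);S=med("scene",3);W=med("wrist",2);pickle.dump((T,S,W),open("ts2.pkl","wb"))
R=lambda c:cv2.minAreaRect((c[:,:2]*1000).astype(np.float32))
a=blob(T,(355,165,412,212),98,255,55);print("block",R(plane(T,a[:,0],.094)))
a=blob(T,(340,205,420,252),85,255,55);print("cyl",R(plane(T,a[:,0],.094)))
def crop(im,x0,y0,x1,y1,k): return cv2.resize(im["color"][y0:y1,x0:x1],None,fx=k,fy=k,interpolation=cv2.INTER_CUBIC)
A=crop(T,235,130,345,250,4);B=crop(S,165,150,265,270,4)
cv2.imwrite("pics/c3.png",cv2.convertScaleAbs(np.hstack([A,B])[:,:800],alpha=1.6))
cv2.imwrite("pics/w2.png",cv2.resize(W["color"],(640,480)))
E
python3 m2.py
```

```text
t 11.7 tcp [ 0.444  -0.1395  0.1629] phi -1.41 tilt 0.06 gap 69.5 F 0.0 [ 1.1 -0.8 -0.4]
block ((527.4459838867188, -294.0853271484375), (44.19049072265625, 45.76481246948242), 88.76290130615234)
cyl ((439.75335693359375, -167.96652221679688), (23.869874954223633, 86.4405288696289), 87.82844543457031)
```

View pics/c3.png

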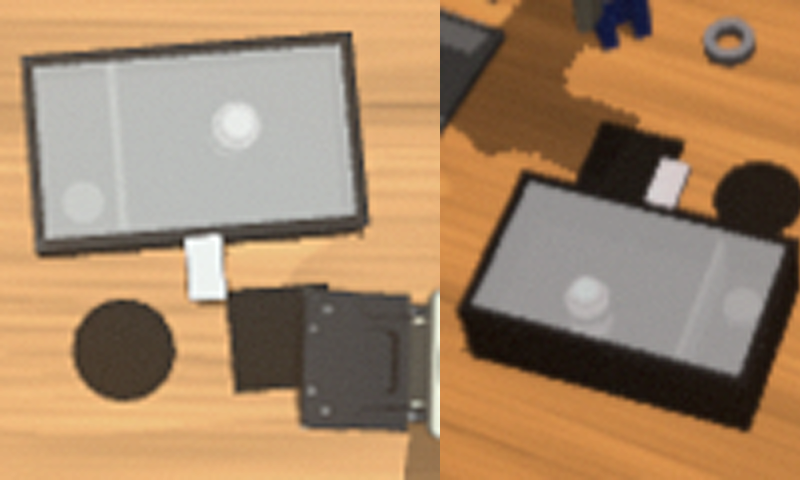

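View pics/w2.png

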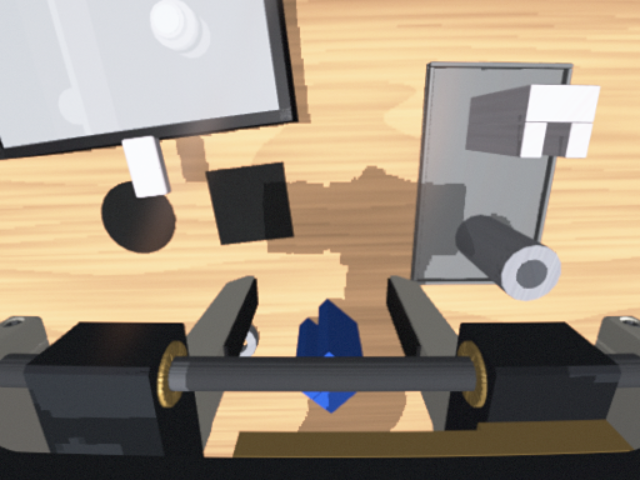

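Both objects stand in the tray (wrist (562,120) and (530,270)). The pads are clear at wrist (140,216) and (250,203), and the tab is at (145,167). I measure the pads, tab and case next.

```bash
cat > m3.py <<'E'
from h import *
import pickle
np.set_printoptions(precision=4,suppress=True)
T,S,W=pickle.load(open("ts2.pkl","rb"))
mm=lambda p:(p[:,:2]*1000).astype(np.float32)
def show(n,r): print(n,np.round(r[0],1),np.round(r[1],1),round(r[2],1))
rs=[];
for n,im,box,lo in(("T",T,(279,186,296,208),110),("S",S,(212,185,232,205),105),("W",W,(95,103,138,162),190)):
    a=blob(im,box,lo,255,50);r=cv2.minAreaRect(a);show("tab "+n,cv2.minAreaRect(mm(plane(im,a[:,0],.0705))));c,d=ray(im,r[0]);rs.append((c,d[0]))
print("tab tri T,S,W",tri(rs),"T,W",tri([rs[0],rs[2]]))
for n,im,box,hi in(("T",T,(250,200,282,234),70),("S",S,(238,188,268,212),50),("W",W,(78,142,143,205),60)):
    a=blob(im,box,0,hi,256);show("round "+n,cv2.minAreaRect(mm(plane(im,a[:,0],.003))))
for n,im,box,hi in(("S",S,(198,178,225,205),50),("W",W,(160,125,240,200),60)):
    a=blob(im,box,0,hi,256);show("square "+n,cv2.minAreaRect(mm(plane(im,a[:,0],.003))))
for n,im,box,lo in(("T",T,(235,135,330,196),85),):
    a=blob(im,box,lo,255,40);show("lid glass "+n,cv2.minAreaRect(mm(plane(im,a[:,0],.0665))))
a=blob(T,(235,133,330,196),0,75,256);show("case T",cv2.minAreaRect(mm(plane(T,a[:,0],.06))))
# stage dish: disc outline and its dark ring
for n,im,box in(("T",T,(145,168,200,226)),("S",S,(290,210,350,265))):
    x0,y0,x1,y1=box
    a=blob(im,box,92 if n=="T" else 75,255,60);e=cv2.fitEllipse(cv2.convexHull(a));p=plane(im,e[0],.028);print("disc",n,np.round(e,1) if 0 else e,p);rs.append((ray(im,e[0])[0],ray(im,e[0])[1][0]))
print("stage tri",tri(rs[-2:]))
E
python3 m3.py
```

```text
tab T [503.6 -15.9] [40.3 23.8] 5.9
tab S [504.9 -16.9] [37.2 20.9] 6.0
tab W [506.1 -15.6] [41.5 23.6] 5.0
tab tri T,S,W [ 0.5051 -0.0161  0.0707] T,W [ 0.5049 -0.0156  0.0701]
round T [451.4  33.8] [64.7 66.7] 45.6
round S [455.8  40.1] [76.4 51.3] 21.9
round W [457.5  47.4] [41.1 62.6] 61.5
square S [460.1 -68.2] [73.  91.5] 4.7
square W [462.1 -75.1] [69.6 69.6] 4.9
lid glass T [587.4  -8.2] [114.  203.9] 5.0
case T [586.2  -9.9] [134.  218.7] 5.1
disc T ((169.75112915039062, 196.9284210205078), (38.43393325805664, 39.0531120300293), 55.35942840576172) [[0.5019 0.2961 0.028 ]]
disc S ((319.268798828125, 235.21530151367188), (30.958738327026367, 36.26217269897461), 106.92518615722656) [[0.5036 0.2946 0.028 ]]
stage tri [0.5024 0.2954 0.0267]
```

```bash
python3 go.py .497,-.0165,.12,5 .497,-.0165,.0605,5
```

```text
t 12.1 tcp [ 0.4434 -0.1413  0.1625] phi -1.69 tilt 0.0 gap 69.5 F 0.0 [ 1.3 -0.1  0.9]
.497,-.0165,.12,5 travel [0.199, -0.505, 0.17] turn [0.0, 0.0, -0.0371]
.497,-.0165,.0605,5 travel [0.199, -0.505, 0.408] turn [0.0, 0.0, -0.0371]
```

>>> arm_command:
  steps:
    - {"travel":[0.07,-0.17,0.05],"turn":[0,0,-0.02],"claw":0.25}
    - {"travel":[0.14,-0.34,0.1],"turn":[0,0,-0.037],"claw":0.35}
    - {"travel":[0.199,-0.505,0.15],"turn":[0,0,-0.037],"claw":0.4}
    - {"travel":[0.199,-0.505,0.17],"turn":[0,0,-0.037],"claw":0.45}
    - {"travel":[0.199,-0.505,0.17],"turn":[0,0,-0.037],"claw":0.45}
    - {"travel":[0.199,-0.505,0.25],"turn":[0,0,-0.037],"claw":0.45}
    - {"travel":[0.199,-0.505,0.33],"turn":[0,0,-0.037],"claw":0.45}
    - {"travel":[0.199,-0.505,0.4],"turn":[0,0,-0.037],"claw":0.45}
    - {"travel":[0.199,-0.505,0.408],"turn":[0,0,-0.037],"claw":0.45}
    - {"travel":[0.199,-0.505,0.408],"turn":[0,0,-0.037],"claw":0.45}
  squeeze: 8

```text
time_s: 13.1
tcp_pos: [0.4965, -0.0173, 0.0608]
eef_rot: [0.0, 0.999, 0.043, -0.0]
ft_force: [-0.2, -0.2, 0.6]
finger_gap: 0.547
finger_force: 0.0
```

```bash
python3 go.py .497,-.0165,.0605,5; python3 - <<'E'
import numpy as np
for th in np.radians([10,20,30,40,50,60,70,80,90,97,103]):
    u,v=-.157,.005
    x=u*np.cos(th)+v*np.sin(th); z=-u*np.sin(th)+v*np.cos(th)
    print(round(np.degrees(th)),((x-u)/.25).round(3),(-(z-v)/.25).round(3))
E
```

```text
t 13.1 tcp [ 0.4965 -0.0173  0.0608] phi 4.92 tilt 0.05 gap 50.9 F 0.0 [-0.2 -0.2  0.6]
.497,-.0165,.0605,5 travel [0.002, -0.003, 0.001] turn [0.0002, 0.0002, -0.0004]
10 0.013 -0.109
20 0.045 -0.214
30 0.094 -0.311
40 0.16 -0.399
50 0.24 -0.474
60 0.331 -0.534
70 0.432 -0.577
80 0.539 -0.602
90 0.648 -0.608
97 0.724 -0.601
103 0.789 -0.587
```

Now I close on the tab and swing the lid to about 60°, with the numbers from the arc.

>>> arm_command:
  steps:
    - {"travel":[0,0,0],"turn":[0,0,0],"claw":0.85}
    - {"travel":[0,0,0],"turn":[0,0,0],"claw":0.85}
    - {"travel":[0,0,0],"turn":[0,0,0],"claw":0.85}
    - {"travel":[0,0,0],"turn":[0,0,0],"claw":0.85}
    - {"travel":[0,0,0],"turn":[0,0,0],"claw":0.85}
    - {"travel":[0.003,0,-0.055],"turn":[0,0,0],"claw":0.85}
    - {"travel":[0.013,0,-0.109],"turn":[0,0,0],"claw":0.85}
    - {"travel":[0.027,0,-0.162],"turn":[0,0,0],"claw":0.85}
    - {"travel":[0.045,0,-0.214],"turn":[0,0,0],"claw":0.85}
    - {"travel":[0.067,0,-0.264],"turn":[0,0,0],"claw":0.85}
    - {"travel":[0.094,0,-0.311],"turn":[0,0,0],"claw":0.85}
    - {"travel":[0.125,0,-0.357],"turn":[0,0,0],"claw":0.85}
    - {"travel":[0.16,0,-0.399],"turn":[0,0,0],"claw":0.85}
    - {"travel":[0.199,0,-0.438],"turn":[0,0,0],"claw":0.85}
    - {"travel":[0.24,0,-0.474],"turn":[0,0,0],"claw":0.85}
    - {"travel":[0.285,0,-0.506],"turn":[0,0,0],"claw":0.85}
    - {"travel":[0.331,0,-0.534],"turn":[0,0,0],"claw":0.85}
    - {"travel":[0.331,0,-0.534],"turn":[0,0,0],"claw":0.85}

```text
time_s: 14.9
tcp_pos: [0.5801, -0.0093, 0.1948]
eef_rot: [0.001, 0.999, 0.044, 0.001]
ft_force: [-1.1, -3.6, 2.6]
finger_gap: 0.257
finger_force: 8.0
```

```bash
python3 go.py ; python3 - <<'E'
from h import *
S=get_image("scene");W=get_image("wrist")
A=cv2.resize(S["color"][100:300,130:330],(400,400));B=cv2.resize(W["color"],(400,300))
M=np.zeros((400,800,3),np.uint8);M[:,:400]=A;M[:300,400:]=B
cv2.imwrite("pics/l1.png",cv2.convertScaleAbs(M,alpha=1.5))
E
```

```text
t 14.9 tcp [ 0.5801 -0.0093  0.1948] phi 5.06 tilt 0.11 gap 23.9 F 8.0 [-1.1 -3.6  2.6]
```

View pics/l1.png

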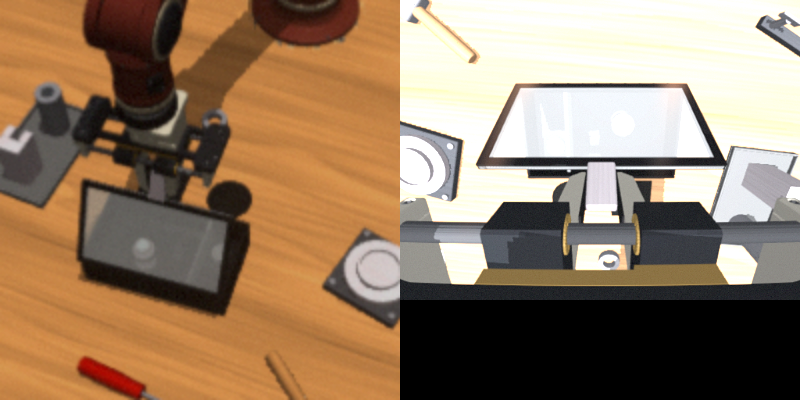

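The lid is raised by about 60° with the tab held at (600,185) in the wrist half. I continue past vertical.

>>> arm_command:
  steps:
    - {"travel":[0.05,0,-0.023],"turn":[0,0,0],"claw":0.85}
    - {"travel":[0.101,0,-0.043],"turn":[0,0,0],"claw":0.85}
    - {"travel":[0.155,0,-0.057],"turn":[0,0,0],"claw":0.85}
    - {"travel":[0.208,0,-0.068],"turn":[0,0,0],"claw":0.85}
    - {"travel":[0.262,0,-0.072],"turn":[0,0,0],"claw":0.85}
    - {"travel":[0.317,0,-0.074],"turn":[0,0,0],"claw":0.85}
    - {"travel":[0.355,0,-0.071],"turn":[0,0,0],"claw":0.85}
    - {"travel":[0.393,0,-0.067],"turn":[0,0,0],"claw":0.85}
    - {"travel":[0.425,0,-0.061],"turn":[0,0,0],"claw":0.85}
    - {"travel":[0.458,0,-0.053],"turn":[0,0,0],"claw":0.85}
    - {"travel":[0.458,0,-0.053],"turn":[0,0,0],"claw":0.85}
    - {"travel":[0.458,0,-0.053],"turn":[0,0,0],"claw":0.85}
    - {"travel":[0.458,0,-0.053],"turn":[0,0,0],"claw":0.85}

```text
time_s: 16.3
tcp_pos: [0.6933, 0.0007, 0.2073]
eef_rot: [0.001, 0.999, 0.044, 0.0]
ft_force: [1.7, -5.3, 0.5]
finger_gap: 0.26
finger_force: 8.0
```

```bash
python3 go.py ; python3 - <<'E'
from h import *
S=get_image("scene");W=get_image("wrist")
A=cv2.resize(S["color"][100:300,130:330],(400,400));B=cv2.resize(W["color"],(400,300))
M=np.zeros((400,800,3),np.uint8);M[:,:400]=A;M[:300,400:]=B
cv2.imwrite("pics/l2.png",cv2.convertScaleAbs(M,alpha=1.3))
E
```

```text
t 16.3 tcp [0.6933 0.0007 0.2073] phi 5.03 tilt 0.09 gap 24.2 F 8.0 [ 1.7 -5.3  0.5]
```

View pics/l2.png

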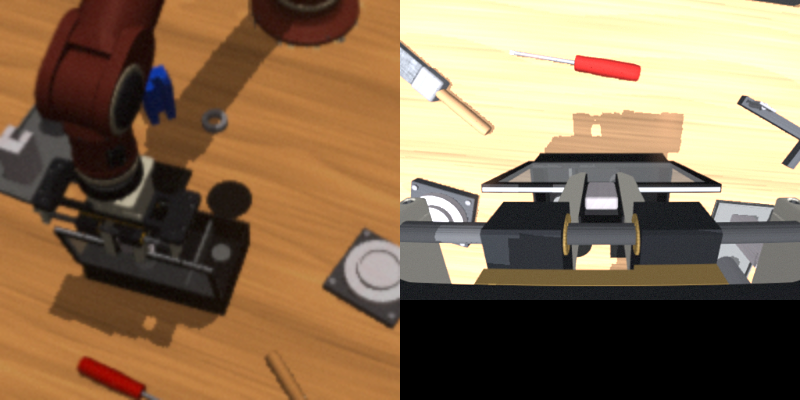

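The lid is past vertical (about 1.8 rad from the geometry). I let go, rise and move back.

>>> arm_command:
  steps:
    - {"travel":[0,0,0],"turn":[0,0,0],"claw":0.7}
    - {"travel":[0,0,0],"turn":[0,0,0],"claw":0.5}
    - {"travel":[0,0,0],"turn":[0,0,0],"claw":0.4}
    - {"travel":[0,0,0],"turn":[0,0,0],"claw":0.4}
    - {"travel":[-0.02,0,-0.1],"turn":[0,0,0],"claw":0.4}
    - {"travel":[-0.1,0,-0.2],"turn":[0,0,0],"claw":0.4}
    - {"travel":[-0.28,0,-0.25],"turn":[0,0,0],"claw":0.4}
    - {"travel":[-0.46,0,-0.25],"turn":[0,0,0],"claw":0.4}
    - {"travel":[-0.64,0,-0.25],"turn":[0,0,0],"claw":0.4}
    - {"travel":[-0.75,0,-0.25],"turn":[0,0,0],"claw":0.4}
    - {"travel":[-0.75,0,-0.25],"turn":[0,0,0],"claw":0.4}
    - {"travel":[-0.75,0,-0.25],"turn":[0,0,0],"claw":0.4}

```text
time_s: 17.6
tcp_pos: [0.5067, -0.014, 0.2704]
eef_rot: [-0.001, 0.999, 0.045, 0.001]
ft_force: [0.5, 0.5, 0.4]
finger_gap: 0.601
finger_force: 0.0
```

```bash
python3 go.py ; python3 - <<'E'
from h import *
import pickle
S=med("scene",3);W=med("wrist",3);T=med("top",3);pickle.dump((T,S,W),open("ts3.pkl","wb"))
A=cv2.resize(S["color"][130:270,140:300],(440,385),interpolation=2);B=cv2.resize(T["color"][110:210,225:345],(360,300),interpolation=2)
C=cv2.resize(W["color"],(360,270))
M=np.zeros((570,800,3),np.uint8);M[:385,:440]=A;M[:300,440:]=B;M[300:570,440:]=C
cv2.imwrite("pics/o1.png",cv2.convertScaleAbs(M,alpha=1.4))
E
```

```text
t 17.6 tcp [ 0.5067 -0.014   0.2704] phi 5.12 tilt 0.11 gap 55.8 F 0.0 [0.5 0.5 0.4]
```

View pics/o1.png

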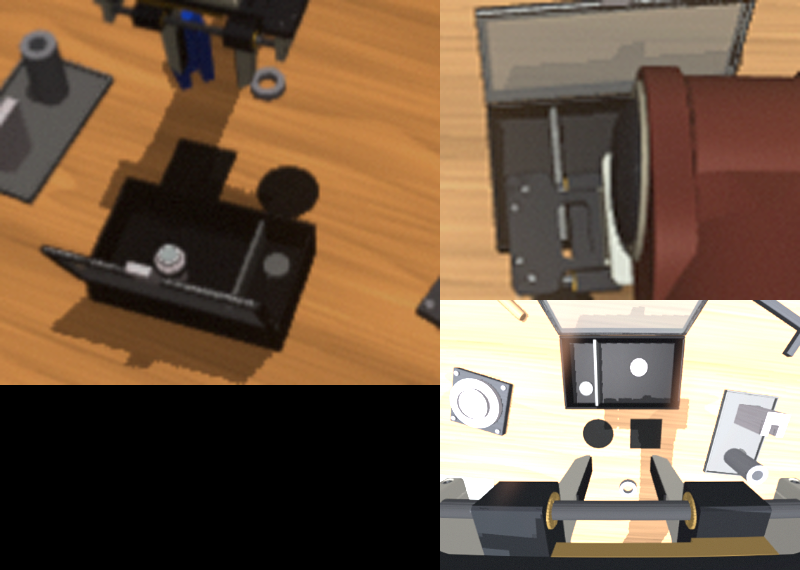

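The lid is open. The objective is in the larger compartment at S-crop (170,257) and wrist (639,367) of the montage; the lens cap is at (586,388), in the narrow compartment.

```bash
python3 - <<'E'
from h import *
import pickle
np.set_printoptions(precision=4,suppress=True)
T,S,W=pickle.load(open("ts3.pkl","rb"))
a=blob(S,(192,214,212,238),60,255,90);b=blob(W,(262,75,304,118),120,255,90)
print(cv2.boundingRect(a),cv2.boundingRect(b),cv2.minEnclosingCircle(b))
print(cv2.cvtColor(S["color"],6)[214:234,192:212]); print(cv2.cvtColor(W["color"],6)[80:112:2,266:302:2])
for z in(.051,.043,.035): print(z,plane(S,cv2.fitEllipse(cv2.convexHull(a))[0],z),plane(W,cv2.minEnclosingCircle(b)[0],z))
E
python3 go.py .565,-.03,.2,5
```

```text
(196, 219, 11, 11) (270, 82, 26, 27) ((282.02349853515625, 95.14093780517578), 13.473919868469238)
[[ 15  14  14  14  14  16  15  16  16  15  15  15  16  14  16  16  15  14
   15  14]
 [ 15  16  15  16  15  16  14  16  14  15  15  15  14  14  17  15  17  13
   15  16]
 [ 16  16  16  14  15  16  16  16  16  13  17  17  16  13  17  16  15  14
   16  17]
 [ 14  14  15  15  13  13  14  16  15  13  15  14  15  14  15  15  16  14
   15  14]
 [ 16  16  15  17  15  13  16  23  36  36  30  24  18  14  15  17  15  15
   16  17]
 [ 15  15  15  15  13  17  32  64 105 111  90  63  41  22  15  15  15  15
   16  17]
 [ 17  16  15  15  17  33  80  92 112 116 108  94 102  58  26  16  16  15
   16  17]
 [ 16  17  15  17  25  63 114 110 112 110 110 109 124 103  63  25  17  15
   15  14]
 [ 14  16  15  18  43  99 110 112 113 111 111 110 107 101 100  41  18  16
   16  13]
 [ 16  15  17  23  63  93 102 109 110 111 109 110 116  90 103  45  18  15
   17  14]
 [ 15  15  13  27  72  83 106  95 104 105 104 116  98  90 106  45  16  16
   15  16]
 [ 25  18  16  22  59  89  80  81 109 112  96  85  86 105 107  45 
[... 1550 characters left out ...]
 251 246 250 249 248 252 236 215  71  81  81  79]
 [ 90  88  87  85 233 243 230 241 251 251 237 233 231  93  80  80  80  77]
 [ 89  88  86  86  92 207 240 239 237 238 239 218  97  78  81  82  81  77]
 [ 87  88  86  86  86  81 107 164 176 170 103  80  80  81  80  79  79  79]
 [ 87  86  87  85  85  85  85  82  80  81  81  81  81  80  80  79  80  78]]
0.051 [[ 0.6085 -0.0377  0.051 ]] [[ 0.6051 -0.0372  0.051 ]]
0.043 [[ 0.6045 -0.0406  0.043 ]] [[ 0.6054 -0.0379  0.043 ]]
0.035 [[ 0.6005 -0.0435  0.035 ]] [[ 0.6057 -0.0385  0.035 ]]
t 18.05 tcp [ 0.5068 -0.0147  0.2696] phi 5.09 tilt 0.02 gap 55.7 F 0.0 [ 0.7 -0.4  0.3]
.565,-.03,.2,5 travel [0.226, 0.082, 0.278] turn [-0.0001, 0.0001, 0.0005]
```

>>> arm_command:
  steps:
    - {"travel":[0.12,0.04,0.1],"turn":[0,0,0],"claw":0.4}
    - {"travel":[0.226,0.08,0.22],"turn":[0,0,0],"claw":0.4}
    - {"travel":[0.226,0.08,0.278],"turn":[0,0,0],"claw":0.4}
    - {"travel":[0.226,0.08,0.278],"turn":[0,0,0],"claw":0.4}
    - {"travel":[0.226,0.08,0.278],"turn":[0,0,0],"claw":0.4}

```text
time_s: 18.55
tcp_pos: [0.5646, -0.0295, 0.2005]
eef_rot: [-0.0, 0.999, 0.044, -0.0]
ft_force: [0.2, 0.2, 0.4]
finger_gap: 0.603
finger_force: 0.0
```

```bash
python3 - <<'E'
from h import *
import pickle
np.set_printoptions(precision=4,suppress=True)
T,S,W1=pickle.load(open("ts3.pkl","rb"))
W=med("wrist",2)
q=proj(W,[[.6055,-.038,.043]])[0];print(q)
x,y=q.astype(int)
rs=[]
for im,box in((W,(x-32,y-32,x+32,y+32)),(W1,(262,75,304,118))):
    b=blob(im,box,120,255,90);c=cv2.minEnclosingCircle(b);print(c,plane(im,c[0],.043),cv2.boundingRect(b));r=ray(im,c[0]);rs.append((r[0],r[1][0]))
print("tri",tri(rs),tri(rs+[(lambda r:(r[0],r[1][0]))(ray(S,(201.3,223.3)))]))
V=np.array(W["view"]);print("cam",-V[:3,:3].T@V[:3,3])
E
python3 go.py .606,-.038,.13,5 .606,-.038,.031,5
```

```text
[268.3256 143.8576]
((268.6368713378906, 144.00772094726562), 14.671607971191406) [[ 0.6054 -0.0384  0.043 ]] (254, 130, 30, 29)
((282.02349853515625, 95.14093780517578), 13.473919868469238) [[ 0.6054 -0.0379  0.043 ]] (270, 82, 26, 27)
tri [ 0.6054 -0.0381  0.0427] [ 0.6058 -0.0381  0.0494]
cam [ 0.6481 -0.0219  0.3535]
t 18.65 tcp [ 0.565  -0.0295  0.2017] phi 5.1 tilt 0.14 gap 55.6 F 0.0 [0.3 0.1 0.5]
.606,-.038,.13,5 travel [0.159, 0.049, 0.287] turn [-0.0, -0.0008, 0.0005]
.606,-.038,.031,5 travel [0.159, 0.049, 0.683] turn [-0.0, -0.0008, 0.0005]
```

>>> arm_command:
  steps:
    - {"travel":[0.08,0.025,0.1],"turn":[0,0,0],"claw":0.42}
    - {"travel":[0.158,0.05,0.2],"turn":[0,0,0],"claw":0.42}
    - {"travel":[0.158,0.05,0.287],"turn":[0,0,0],"claw":0.42}
    - {"travel":[0.158,0.05,0.287],"turn":[0,0,0],"claw":0.42}
    - {"travel":[0.158,0.05,0.38],"turn":[0,0,0],"claw":0.42}
    - {"travel":[0.158,0.05,0.45],"turn":[0,0,0],"claw":0.42}
    - {"travel":[0.158,0.05,0.45],"turn":[0,0,0],"claw":0.42}
  squeeze: 15

```text
time_s: 19.35
tcp_pos: [0.6039, -0.0382, 0.0878]
eef_rot: [-0.0, 0.999, 0.045, -0.001]
ft_force: [-0.7, -0.2, 0.4]
finger_gap: 0.584
finger_force: 0.0
```

```bash
python3 go.py .6055,-.038,.031,5
```

```text
t 19.35 tcp [ 0.6039 -0.0382  0.0878] phi 5.11 tilt 0.13 gap 54.3 F 0.0 [-0.7 -0.2  0.4]
.6055,-.038,.031,5 travel [0.007, 0.0, 0.227] turn [-0.0002, 0.0007, 0.0006]
```

>>> arm_command:
  steps:
    - {"travel":[0.005,0,0.08],"turn":[0,0,0],"claw":0.42}
    - {"travel":[0.005,0,0.16],"turn":[0,0,0],"claw":0.42}
    - {"travel":[0.005,0,0.21],"turn":[0,0,0],"claw":0.42}
    - {"travel":[0.005,0,0.225],"turn":[0,0,0],"claw":0.42}
    - {"travel":[0.005,0,0.225],"turn":[0,0,0],"claw":0.42}
    - {"travel":[0.005,0,0.225],"turn":[0,0,0],"claw":0.55}
    - {"travel":[0.005,0,0.225],"turn":[0,0,0],"claw":0.72}
    - {"travel":[0.005,0,0.225],"turn":[0,0,0],"claw":0.72}
    - {"travel":[0.005,0,0.225],"turn":[0,0,0],"claw":0.72}
    - {"travel":[0.005,0,0.225],"turn":[0,0,0],"claw":0.72}
    - {"travel":[0.005,0,0.225],"turn":[0,0,0],"claw":0.72}

```text
time_s: 20.45
tcp_pos: [0.6067, -0.0386, 0.0323]
eef_rot: [-0.0, 0.999, 0.044, 0.001]
ft_force: [-0.4, 0.2, 4.5]
finger_gap: 0.351
finger_force: 15.0
```

```bash
python3 go.py .6055,-.038,.15,5
```

```text
t 20.45 tcp [ 0.6067 -0.0386  0.0323] phi 5.07 tilt 0.07 gap 32.6 F 15.0 [-0.4  0.2  4.5]
.6055,-.038,.15,5 travel [-0.004, -0.003, -0.471] turn [0.0, -0.0004, 0.0004]
```

>>> arm_command:
  steps:
    - {"travel":[0,0,-0.05],"turn":[0,0,0],"claw":0.72}
    - {"travel":[0,0,-0.13],"turn":[0,0,0],"claw":0.72}
    - {"travel":[0,0,-0.23],"turn":[0,0,0],"claw":0.72}
    - {"travel":[0,0,-0.33],"turn":[0,0,0],"claw":0.72}
    - {"travel":[-0.02,-0.03,-0.4],"turn":[0,0,0],"claw":0.72}
    - {"travel":[-0.06,-0.13,-0.4],"turn":[0,0,0],"claw":0.72}
    - {"travel":[-0.1,-0.27,-0.4],"turn":[0,0,0],"claw":0.72}
    - {"travel":[-0.14,-0.42,-0.4],"turn":[0,0,0],"claw":0.72}
    - {"travel":[-0.18,-0.57,-0.4],"turn":[0,0,0],"claw":0.72}
    - {"travel":[-0.22,-0.72,-0.4],"turn":[0,0,0],"claw":0.72}
    - {"travel":[-0.26,-0.86,-0.4],"turn":[0,0,0],"claw":0.72}
    - {"travel":[-0.28,-0.95,-0.4],"turn":[0,0,0],"claw":0.72}
    - {"travel":[-0.28,-0.95,-0.4],"turn":[0,0,0],"claw":0.72}

```text
time_s: 21.75
tcp_pos: [0.5132, 0.1972, 0.1318]
eef_rot: [-0.002, 0.999, 0.049, -0.001]
ft_force: [0.2, 0.6, -1.3]
finger_gap: 0.351
finger_force: 15.0
```

```bash
python3 go.py .5025,.2955,.13,5 .5025,.2955,.066,5;  python3 - <<'E'
from h import *
np.set_printoptions(precision=4,suppress=True)
W=med("wrist",2);cv2.imwrite("pics/st.png",cv2.resize(W["color"],(640,480)))
print(proj(W,[[.5025,.2955,.028],[.5025,.2955,.038]])*1.25)
E
```

```text
t 21.75 tcp [0.5132 0.1972 0.1318] phi 5.57 tilt 0.21 gap 32.7 F 15.0 [ 0.2  0.6 -1.3]
.5025,.2955,.13,5 travel [-0.005, -0.396, 0.009] turn [-0.0011, 0.0004, 0.0031]
.5025,.2955,.066,5 travel [-0.004, -0.395, 0.265] turn [-0.0011, 0.0004, 0.0031]
[[199.1683 240.9653]
 [194.682  245.0358]]
```

View pics/st.png

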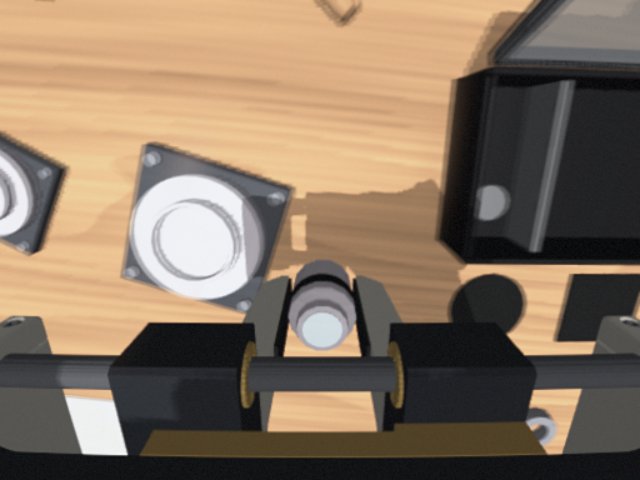

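The wrist view shows the objective upright in the jaws at (323,305) and the right stage's disc centre at about (196,237), predicted at (199,241). So I aim a millimetre further in +x and +y.

>>> arm_command:
  steps:
    - {"travel":[0,-0.1,0],"turn":[0,0,0],"claw":0.72}
    - {"travel":[0,-0.22,0],"turn":[0,0,0],"claw":0.72}
    - {"travel":[0,-0.33,0],"turn":[0,0,0],"claw":0.72}
    - {"travel":[0,-0.399,0],"turn":[0,0,0],"claw":0.72}
    - {"travel":[0,-0.399,0.06],"turn":[0,0,0],"claw":0.72}
    - {"travel":[0,-0.399,0.14],"turn":[0,0,0],"claw":0.72}
    - {"travel":[0,-0.399,0.21],"turn":[0,0,0],"claw":0.72}
    - {"travel":[0,-0.399,0.25],"turn":[0,0,0],"claw":0.72}
    - {"travel":[0,-0.399,0.26],"turn":[0,0,0],"claw":0.72}
    - {"travel":[0,-0.399,0.26],"turn":[0,0,0],"claw":0.72}
    - {"travel":[0,-0.399,0.26],"turn":[0,0,0],"claw":0.72}

```text
time_s: 22.95
tcp_pos: [0.5075, 0.2912, 0.0675]
eef_rot: [-0.0, 0.999, 0.044, 0.001]
ft_force: [-0.5, -0.2, -0.2]
finger_gap: 0.351
finger_force: 15.0
```

```bash
python3 go.py .5035,.2962,.0595,5
```

```text
t 22.95 tcp [0.5075 0.2912 0.0675] phi 5.05 tilt 0.11 gap 32.6 F 15.0 [-0.5 -0.2 -0.2]
.5035,.2962,.0595,5 travel [-0.014, -0.021, 0.032] turn [-0.0002, -0.0005, 0.0003]
```

>>> arm_command:
  steps:
    - {"travel":[-0.014,-0.02,0],"turn":[0,0,0],"claw":0.72}
    - {"travel":[-0.014,-0.02,0.015],"turn":[0,0,0],"claw":0.72}
    - {"travel":[-0.014,-0.02,0.026],"turn":[0,0,0],"claw":0.72}
    - {"travel":[-0.014,-0.02,0.032],"turn":[0,0,0],"claw":0.72}
    - {"travel":[-0.014,-0.02,0.032],"turn":[0,0,0],"claw":0.72}
    - {"travel":[-0.014,-0.02,0.032],"turn":[0,0,0],"claw":0.72}

```text
time_s: 23.55
tcp_pos: [0.5025, 0.2962, 0.0593]
eef_rot: [-0.0, 0.999, 0.044, -0.0]
ft_force: [-3.0, -0.7, 5.7]
finger_gap: 0.352
finger_force: 15.0
```

```bash
python3 go.py .5035,.2962,.0595,5
```

```text
t 23.55 tcp [0.5025 0.2962 0.0593] phi 5.09 tilt 0.03 gap 32.8 F 15.0 [-3.  -0.7  5.7]
.5035,.2962,.0595,5 travel [0.004, 0.0, -0.001] turn [-0.0002, 0.0001, 0.0005]
```

The objective rests in the dish (force +6 N), so I let go and rise.

>>> arm_command:
  steps:
    - {"travel":[0,0,-0.003],"turn":[0,0,0],"claw":0.6}
    - {"travel":[0,0,-0.003],"turn":[0,0,0],"claw":0.5}
    - {"travel":[0,0,-0.003],"turn":[0,0,0],"claw":0.42}
    - {"travel":[0,0,-0.003],"turn":[0,0,0],"claw":0.4}
    - {"travel":[0,0,-0.08],"turn":[0,0,0],"claw":0.4}
    - {"travel":[0,0,-0.2],"turn":[0,0,0],"claw":0.35}
    - {"travel":[-0.05,0.1,-0.38],"turn":[0,0,0],"claw":0.3}
    - {"travel":[-0.1,0.3,-0.42],"turn":[0,0,0],"claw":0.25}
    - {"travel":[-0.15,0.5,-0.42],"turn":[0,0,0],"claw":0.25}
    - {"travel":[-0.2,0.7,-0.42],"turn":[0,0,0],"claw":0.25}
    - {"travel":[-0.2,0.9,-0.42],"turn":[0,0,0],"claw":0.25}
    - {"travel":[-0.2,0.98,-0.42],"turn":[0,0,0],"claw":0.25}
    - {"travel":[-0.2,0.98,-0.42],"turn":[0,0,0],"claw":0.25}

```text
time_s: 24.85
tcp_pos: [0.4748, 0.0418, 0.1638]
eef_rot: [0.001, 0.999, 0.039, 0.0]
ft_force: [0.3, -0.2, 0.3]
finger_gap: 0.752
finger_force: 0.0
```

```bash
python3 go.py .427,-.19,.16,-1.6 .427,-.291,.15,-1.6; python3 - <<'E'
from h import *
np.set_printoptions(precision=4,suppress=True)
import pickle
T=med("top",3);S=med("scene",3);pickle.dump((T,S),open("ts4.pkl","wb"))
A=cv2.resize(T["color"][165:235,140:210],(400,400),interpolation=2);B=cv2.resize(S["color"][200:270,285:355],(400,400),interpolation=2)
cv2.imwrite("pics/ob.png",cv2.convertScaleAbs(np.hstack([A,B]),alpha=1.4))
E
```

```text
t 24.85 tcp [0.4748 0.0418 0.1638] phi 4.52 tilt 0.16 gap 69.9 F 0.0 [ 0.3 -0.2  0.3]
.427,-.19,.16,-1.6 travel [-0.264, 0.909, 0.018] turn [0.0009, -0.0001, 0.034]
.427,-.291,.15,-1.6 travel [-0.295, 1.312, 0.059] turn [0.0009, -0.0001, 0.034]
```

View pics/ob.png

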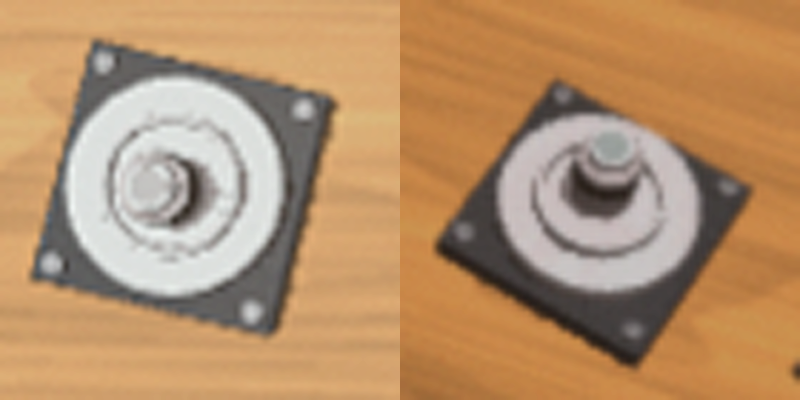

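The objective stands upright at the dish middle: top-view top (145,190) against dish centre (177,185), an offset explained by parallax. Next I return the cylinder.

>>> arm_command:
  steps:
    - {"travel":[-0.06,0.2,0.01],"turn":[0,0,0.01],"claw":0.25}
    - {"travel":[-0.12,0.4,0.01],"turn":[0,0,0.02],"claw":0.25}
    - {"travel":[-0.18,0.6,0.01],"turn":[0,0,0.034],"claw":0.25}
    - {"travel":[-0.24,0.8,0.01],"turn":[0,0,0.034],"claw":0.25}
    - {"travel":[-0.28,0.98,0.01],"turn":[0,0,0.034],"claw":0.25}
    - {"travel":[-0.28,0.98,0.01],"turn":[0,0,0.034],"claw":0.25}
    - {"travel":[-0.28,0.98,0.01],"turn":[0,0,0.034],"claw":0.25}
  squeeze: 50

```text
time_s: 25.85
tcp_pos: [0.4266, -0.2035, 0.1609]
eef_rot: [-0.0, 1.0, -0.01, 0.0]
ft_force: [0.5, 0.2, 0.2]
finger_gap: 0.749
finger_force: 0.0
```

```bash
python3 go.py .427,-.291,.155,-1.6 .427,-.291,.0582,-1.6;python3 - <<'E'
from h import *
S=med("scene",2)
b=blob(S,(135,145,185,185),62,255,70);print(cv2.boundingRect(b),plane(S,cv2.fitEllipse(cv2.convexHull(b))[0],.094), proj(S,[[.427,-.291,.094]]))
E
```

```text
t 25.85 tcp [ 0.4266 -0.2035  0.1609] phi -1.17 tilt 0.01 gap 69.6 F 0.0 [0.5 0.2 0.2]
.427,-.291,.155,-1.6 travel [0.009, 0.35, 0.024] turn [-0.0, -0.0, 0.0024]
.427,-.291,.0582,-1.6 travel [0.009, 0.35, 0.411] turn [-0.0, -0.0, 0.0024]
(135, 163, 12, 15) [[ 0.52671431 -0.28951573  0.094     ]] [[153.45314517 146.52976873]]
```

>>> arm_command:
  steps:
    - {"travel":[0.004,0.17,0.02],"turn":[0,0,0],"claw":0.25}
    - {"travel":[0.007,0.35,0.02],"turn":[0,0,0],"claw":0.25}
    - {"travel":[0.007,0.35,0.02],"turn":[0,0,0],"claw":0.25}
    - {"travel":[0.007,0.35,0.02],"turn":[0,0,0],"claw":0.25}
    - {"travel":[0.007,0.35,0.12],"turn":[0,0,0],"claw":0.25}
    - {"travel":[0.007,0.35,0.22],"turn":[0,0,0],"claw":0.25}
    - {"travel":[0.007,0.35,0.32],"turn":[0,0,0],"claw":0.25}
    - {"travel":[0.007,0.35,0.405],"turn":[0,0,0],"claw":0.25}
    - {"travel":[0.007,0.35,0.405],"turn":[0,0,0],"claw":0.25}
    - {"travel":[0.007,0.35,0.405],"turn":[0,0,0],"claw":0.6}
    - {"travel":[0.007,0.35,0.405],"turn":[0,0,0],"claw":0.6}
    - {"travel":[0.007,0.35,0.405],"turn":[0,0,0],"claw":0.6}
    - {"travel":[0.007,0.35,0.405],"turn":[0,0,0],"claw":0.6}
    - {"travel":[0.007,0.35,0.405],"turn":[0,0,0],"claw":0.6}

```text
time_s: 27.35
tcp_pos: [0.4275, -0.2909, 0.0608]
eef_rot: [0.001, 1.0, -0.009, 0.001]
ft_force: [-0.1, -0.3, 5.0]
finger_gap: 0.467
finger_force: 50.0
```

```bash
python3 go.py .44,-.06,.11,0 .451,.034,.11,0
```

```text
t 27.35 tcp [ 0.4275 -0.2909  0.0608] phi -1.05 tilt 0.14 gap 43.5 F 50.0 [-0.1 -0.3  5. ]
.44,-.06,.11,0 travel [0.034, -0.924, -0.198] turn [0.0003, -0.0007, -0.0058]
.451,.034,.11,0 travel [0.071, -1.301, -0.198] turn [0.0003, -0.0007, -0.0058]
```

>>> arm_command:
  steps:
    - {"travel":[0,0,-0.05],"turn":[0,0,0],"claw":0.6}
    - {"travel":[0,0,-0.12],"turn":[0,0,0],"claw":0.6}
    - {"travel":[0,0,-0.18],"turn":[0,0,0],"claw":0.6}
    - {"travel":[0,-0.06,-0.19],"turn":[0,0,0],"claw":0.6}
    - {"travel":[0.01,-0.16,-0.19],"turn":[0,0,0],"claw":0.6}
    - {"travel":[0.02,-0.3,-0.19],"turn":[0,0,0],"claw":0.6}
    - {"travel":[0.03,-0.45,-0.19],"turn":[0,0,0],"claw":0.6}
    - {"travel":[0.035,-0.6,-0.19],"turn":[0,0,0],"claw":0.6}
    - {"travel":[0.04,-0.75,-0.19],"turn":[0,0,-0.005],"claw":0.6}
    - {"travel":[0.05,-0.87,-0.19],"turn":[0,0,-0.005],"claw":0.6}
    - {"travel":[0.06,-0.95,-0.19],"turn":[0,0,-0.005],"claw":0.6}
    - {"travel":[0.07,-1.0,-0.19],"turn":[0,0,-0.005],"claw":0.6}
    - {"travel":[0.07,-1.0,-0.19],"turn":[0,0,-0.005],"claw":0.6}

```text
time_s: 28.65
tcp_pos: [0.4483, -0.0379, 0.1069]
eef_rot: [-0.001, 1.0, 0.001, -0.001]
ft_force: [0.5, -0.4, -7.5]
finger_gap: 0.466
finger_force: 50.0
```

```bash
python3 go.py .451,.034,.068,0
```

```text
t 28.65 tcp [ 0.4483 -0.0379  0.1069] phi 0.13 tilt 0.12 gap 43.3 F 50.0 [ 0.5 -0.4 -7.5]
.451,.034,.068,0 travel [0.012, -0.287, 0.156] turn [-0.0005, 0.0004, 0.0007]
```

>>> arm_command:
  steps:
    - {"travel":[0.004,-0.1,0],"turn":[0,0,0],"claw":0.6}
    - {"travel":[0.008,-0.2,0],"turn":[0,0,0],"claw":0.6}
    - {"travel":[0.012,-0.287,0],"turn":[0,0,0],"claw":0.6}
    - {"travel":[0.012,-0.287,0.05],"turn":[0,0,0],"claw":0.6}
    - {"travel":[0.012,-0.287,0.11],"turn":[0,0,0],"claw":0.6}
    - {"travel":[0.012,-0.287,0.15],"turn":[0,0,0],"claw":0.6}
    - {"travel":[0.012,-0.287,0.15],"turn":[0,0,0],"claw":0.6}
    - {"travel":[0.012,-0.287,0.15],"turn":[0,0,0],"claw":0.6}

```text
time_s: 29.45
tcp_pos: [0.452, 0.0302, 0.0698]
eef_rot: [0.0, 1.0, -0.002, -0.0]
ft_force: [0.2, 0.4, -6.3]
finger_gap: 0.469
finger_force: 50.0
```

```bash
python3 go.py .451,.034,.0602,0;python3 - <<'E'
from h import *
import pickle
T=med("top",2);S=med("scene",2)
for n,im in(("S",S),("T",T)):
    print(n,proj(im,[[.451,.034,.093],[.451,.034,.003]]))
E
```

```text
t 29.45 tcp [0.452  0.0302 0.0698] phi -0.23 tilt 0.02 gap 43.6 F 50.0 [ 0.2  0.4 -6.3]
.451,.034,.0602,0 travel [-0.004, -0.015, 0.038] turn [0.0001, 0.0001, -0.0013]
S [[243.95952391 182.41941097]
 [244.71125021 199.10993892]]
T [[266.88409282 216.59356489]
 [265.68319821 216.8580745 ]]
```

>>> arm_command:
  steps:
    - {"travel":[-0.004,-0.015,0.01],"turn":[0,0,0],"claw":0.6}
    - {"travel":[-0.004,-0.015,0.025],"turn":[0,0,0],"claw":0.6}
    - {"travel":[-0.004,-0.015,0.034],"turn":[0,0,0],"claw":0.6}
    - {"travel":[-0.004,-0.015,0.039],"turn":[0,0,0],"claw":0.6}
    - {"travel":[-0.004,-0.015,0.039],"turn":[0,0,0],"claw":0.6}
    - {"travel":[-0.004,-0.015,0.039],"turn":[0,0,0],"claw":0.6}

```text
time_s: 30.25
tcp_pos: [0.4511, 0.0348, 0.0601]
eef_rot: [-0.0, 1.0, -0.001, 0.0]
ft_force: [0.3, -0.7, -6.8]
finger_gap: 0.469
finger_force: 50.0
```

```bash
python3 go.py .451,.034,.0598,0
```

```text
t 30.25 tcp [0.4511 0.0348 0.0601] phi -0.15 tilt 0.01 gap 43.6 F 50.0 [ 0.3 -0.7 -6.8]
.451,.034,.0598,0 travel [-0.0, 0.003, 0.001] turn [-0.0, -0.0001, -0.0008]
```

>>> arm_command:
  steps:
    - {"travel":[0,0.002,0.003],"turn":[0,0,0],"claw":0.6}
    - {"travel":[0,0.002,0.005],"turn":[0,0,0],"claw":0.6}
    - {"travel":[0,0.002,0.005],"turn":[0,0,0],"claw":0.6}

```text
time_s: 30.55
tcp_pos: [0.4511, 0.0346, 0.0598]
eef_rot: [-0.0, 1.0, -0.001, 0.0]
ft_force: [-2.2, 0.2, 5.2]
finger_gap: 0.469
finger_force: 50.0
```

Contact. I release, rise and go towards the block.

>>> arm_command:
  steps:
    - {"travel":[0,0,-0.003],"turn":[0,0,0],"claw":0.42}
    - {"travel":[0,0,-0.003],"turn":[0,0,0],"claw":0.3}
    - {"travel":[0,0,-0.003],"turn":[0,0,0],"claw":0.25}
    - {"travel":[0,0,-0.1],"turn":[0,0,0],"claw":0.25}
    - {"travel":[0,0,-0.25],"turn":[0,0,0],"claw":0.25}
    - {"travel":[0,0,-0.42],"turn":[0,0,0],"claw":0.25}
    - {"travel":[0.05,0.2,-0.44],"turn":[0,0,0],"claw":0.25}
    - {"travel":[0.1,0.4,-0.44],"turn":[0,0,0],"claw":0.25}
    - {"travel":[0.15,0.6,-0.44],"turn":[0,0,0.005],"claw":0.25}
    - {"travel":[0.2,0.8,-0.44],"turn":[0,0,0.008],"claw":0.25}
    - {"travel":[0.25,0.98,-0.44],"turn":[0,0,0.008],"claw":0.25}
    - {"travel":[0.25,0.98,-0.44],"turn":[0,0,0.008],"claw":0.25}
    - {"travel":[0.25,0.98,-0.44],"turn":[0,0,0.008],"claw":0.25}
  squeeze: 35

```text
time_s: 31.85
tcp_pos: [0.5124, -0.2126, 0.1684]
eef_rot: [0.0, 1.0, -0.016, -0.0]
ft_force: [0.2, 1.5, -1.0]
finger_gap: 0.748
finger_force: 0.0
```

```bash
python3 go.py .5275,-.294,.155,-1.6 .5275,-.294,.0585,-1.6; python3 - <<'E'
from h import *
np.set_printoptions(precision=4,suppress=True)
T=med("top",3)
a=blob(T,(252,198,285,230),80,255,60);e=cv2.fitEllipse(cv2.convexHull(a));print("cyl",e,plane(T,e[0],.093))
a=blob(T,(345,155,412,212),98,255,55);print(cv2.minAreaRect((plane(T,a[:,0],.094)[:,:2]*1000).astype(np.float32)))
E
```

```text
t 31.85 tcp [ 0.5124 -0.2126  0.1684] phi -1.79 tilt 0.03 gap 69.6 F 0.0 [ 0.2  1.5 -1. ]
.5275,-.294,.155,-1.6 travel [0.07, 0.324, 0.054] turn [0.0001, 0.0002, -0.0011]
.5275,-.294,.0585,-1.6 travel [0.071, 0.324, 0.44] turn [0.0001, 0.0002, -0.0011]
cyl ((266.5552062988281, 218.29144287109375), (17.164295196533203, 17.45250129699707), 90.29244995117188) [[0.4467 0.0348 0.093 ]]
((538.5570068359375, -263.69287109375), (27.66571044921875, 91.51480102539062), 82.20720672607422)
```

>>> arm_command:
  steps:
    - {"travel":[0.035,0.16,0.03],"turn":[0,0,0],"claw":0.25}
    - {"travel":[0.07,0.324,0.05],"turn":[0,0,0],"claw":0.25}
    - {"travel":[0.07,0.324,0.05],"turn":[0,0,0],"claw":0.25}
    - {"travel":[0.07,0.324,0.05],"turn":[0,0,0],"claw":0.25}
    - {"travel":[0.07,0.324,0.15],"turn":[0,0,0],"claw":0.25}
    - {"travel":[0.07,0.324,0.25],"turn":[0,0,0],"claw":0.25}
    - {"travel":[0.07,0.324,0.35],"turn":[0,0,0],"claw":0.25}
    - {"travel":[0.07,0.324,0.435],"turn":[0,0,0],"claw":0.25}
    - {"travel":[0.07,0.324,0.435],"turn":[0,0,0],"claw":0.25}
    - {"travel":[0.07,0.324,0.435],"turn":[0,0,0],"claw":0.6}
    - {"travel":[0.07,0.324,0.435],"turn":[0,0,0],"claw":0.6}
    - {"travel":[0.07,0.324,0.435],"turn":[0,0,0],"claw":0.6}
    - {"travel":[0.07,0.324,0.435],"turn":[0,0,0],"claw":0.6}
    - {"travel":[0.07,0.324,0.435],"turn":[0,0,0],"claw":0.6}

```text
time_s: 33.4
tcp_pos: [0.529, -0.2935, 0.0614]
eef_rot: [0.001, 1.0, -0.014, 0.001]
ft_force: [-0.5, -0.0, 4.9]
finger_gap: 0.47
finger_force: 35.0
```

```bash
python3 go.py .461,-.0754,.105,5
```

```text
t 33.4 tcp [ 0.529  -0.2935  0.0614] phi -1.61 tilt 0.19 gap 43.7 F 35.0 [-0.5 -0.   4.9]
.461,-.0754,.105,5 travel [-0.296, -0.864, -0.177] turn [0.0007, -0.0008, -0.0367]
```

>>> arm_command:
  steps:
    - {"travel":[0,0,-0.05],"turn":[0,0,0],"claw":0.6}
    - {"travel":[0,0,-0.12],"turn":[0,0,0],"claw":0.6}
    - {"travel":[0,0,-0.177],"turn":[0,0,0],"claw":0.6}
    - {"travel":[-0.03,-0.07,-0.177],"turn":[0,0,0],"claw":0.6}
    - {"travel":[-0.07,-0.2,-0.177],"turn":[0,0,-0.01],"claw":0.6}
    - {"travel":[-0.12,-0.34,-0.177],"turn":[0,0,-0.015],"claw":0.6}
    - {"travel":[-0.17,-0.48,-0.177],"turn":[0,0,-0.02],"claw":0.6}
    - {"travel":[-0.22,-0.62,-0.177],"turn":[0,0,-0.03],"claw":0.6}
    - {"travel":[-0.26,-0.75,-0.177],"turn":[0,0,-0.036],"claw":0.6}
    - {"travel":[-0.292,-0.864,-0.177],"turn":[0,0,-0.036],"claw":0.6}
    - {"travel":[-0.292,-0.864,-0.14],"turn":[0,0,-0.036],"claw":0.6}
    - {"travel":[-0.292,-0.864,-0.08],"turn":[0,0,-0.036],"claw":0.6}
    - {"travel":[-0.292,-0.864,-0.03],"turn":[0,0,-0.036],"claw":0.6}
    - {"travel":[-0.292,-0.864,-0.03],"turn":[0,0,-0.036],"claw":0.6}
    - {"travel":[-0.292,-0.864,-0.03],"turn":[0,0,-0.036],"claw":0.6}

```text
time_s: 34.9
tcp_pos: [0.4612, -0.0747, 0.0677]
eef_rot: [-0.0, 0.999, 0.042, -0.0]
ft_force: [0.1, -0.3, -5.6]
finger_gap: 0.469
finger_force: 35.0
```

```bash
python3 go.py .462,-.0754,.0606,5
```

```text
t 34.9 tcp [ 0.4612 -0.0747  0.0677] phi 4.87 tilt 0.02 gap 43.6 F 35.0 [ 0.1 -0.3 -5.6]
.462,-.0754,.0606,5 travel [0.003, 0.003, 0.029] turn [-0.0001, 0.0001, -0.0007]
```

>>> arm_command:
  steps:
    - {"travel":[0.003,0.003,0.012],"turn":[0,0,0],"claw":0.6}
    - {"travel":[0.003,0.003,0.022],"turn":[0,0,0],"claw":0.6}
    - {"travel":[0.003,0.003,0.028],"turn":[0,0,0],"claw":0.6}
    - {"travel":[0.003,0.003,0.031],"turn":[0,0,0],"claw":0.6}
    - {"travel":[0.003,0.003,0.031],"turn":[0,0,0],"claw":0.6}

```text
time_s: 35.4
tcp_pos: [0.4621, -0.0751, 0.0604]
eef_rot: [-0.0, 0.999, 0.043, 0.0]
ft_force: [-1.5, 0.1, 2.2]
finger_gap: 0.467
finger_force: 35.0
```

Contact. I release, rise and move clear.

>>> arm_command:
  steps:
    - {"travel":[0,0,0],"turn":[0,0,0],"claw":0.42}
    - {"travel":[0,0,0],"turn":[0,0,0],"claw":0.3}
    - {"travel":[0,0,0],"turn":[0,0,0],"claw":0.25}
    - {"travel":[0,0,-0.1],"turn":[0,0,0],"claw":0.25}
    - {"travel":[0,0,-0.25],"turn":[0,0,0],"claw":0.25}
    - {"travel":[0,0,-0.42],"turn":[0,0,0],"claw":0.25}
    - {"travel":[0,0.2,-0.44],"turn":[0,0,0],"claw":0.25}
    - {"travel":[0,0.4,-0.44],"turn":[0,0,0],"claw":0.25}
    - {"travel":[0,0.6,-0.44],"turn":[0,0,0],"claw":0.25}
    - {"travel":[0,0.8,-0.44],"turn":[0,0,0],"claw":0.25}
    - {"travel":[0,0.98,-0.44],"turn":[0,0,0],"claw":0.25}
    - {"travel":[0,0.98,-0.44],"turn":[0,0,0],"claw":0.25}
    - {"travel":[0,0.98,-0.44],"turn":[0,0,0],"claw":0.25}
    - {"travel":[0,0.98,-0.44],"turn":[0,0,0],"claw":0.25}

```text
time_s: 36.8
tcp_pos: [0.4831, -0.3171, 0.1695]
eef_rot: [-0.001, 0.999, 0.044, -0.0]
ft_force: [0.1, -0.1, 0.1]
finger_gap: 0.749
finger_force: 0.0
```

```bash
python3 go.py; python3 - <<'E'
from h import *
T=med("top",2);S=med("scene",2)
A=cv2.resize(T["color"][110:240,140:345],None,fx=2.4,fy=2.4,interpolation=2);B=cv2.resize(S["color"][120:270,170:350],None,fx=1.7,fy=1.7,interpolation=2)
M=np.zeros((320,800,3),np.uint8);M[:A.shape[0],:A.shape[1]]=A;M[:B.shape[0],A.shape[1]:A.shape[1]+B.shape[1]]=B
cv2.imwrite("pics/f.png",cv2.convertScaleAbs(M,alpha=1.4))
E
```

```text
t 36.8 tcp [ 0.4831 -0.3171  0.1695] phi 5.03 tilt 0.13 gap 69.6 F 0.0 [ 0.1 -0.1  0.1]
```

View pics/f.png

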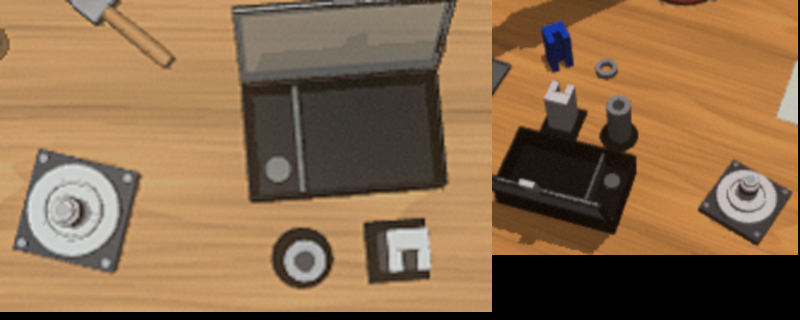

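The lid is open, the objective is in the dish at (65,210), the cylinder is centred on its pad at (303,258) and the block stands on its pad at (405,250). I hand the job in.

```bash
python3 -c "
from bench import job_done;print(job_done())"
```

```text
the job is handed in; nothing more can be done
None
```

I handed the job in at about 37 s of the 128 s limit: in the last picture the lid stays open, the objective stands in the dish of the stage that fits the given size, and the cylinder and slotted block are back on their pads, all released; no verdict was returned.

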